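# Pack turned hubs alternately into a transit tray

### The arm

A 6-joint arm with a two-finger parallel gripper is mounted at the origin on a cart in front of the work surface, level with it; the furniture and walls round the work are solid. World frame = base frame: x ahead of the robot, y to its left, z up, the work surface at z = 0. Lengths are in m, angles in degrees, forces in N, time in s.
With the tool pointing down it reaches from about 0.35 to 0.875 m from the base axis. Payload 4.2 kg.
Tool frame: the origin (TCP) lies at the very end of the fingers, on their centre line; the grasp point (between the pads) lies 19 mm behind it (r.hold_point_z is the distance from the TCP to the grasp point, in m); z points along the fingers, y is the direction in which the jaws open and shut (so a half turn about z gives the same grasp; the last joint's range is limited). The gripper opens to 87 mm and grips with 3 to 60 N. Pads are 19 mm wide; open, the fingers measure 117 mm over their backs; the gripper's body (75 mm by 190 mm) begins 51 mm behind the grasp point.
Start: joints at [78.587, 22.042, 0.453, 0, -68.411, -14.817], TCP at [0.276, 0.561, 0.223] pointing down, gripper open.
Joint ranges: [-179.83, 179.83], [-69.29, 118.12], [-61.27, 80.66], [-181.25, 117.63], [-171.15, -9.14], [-177.46, 177.46]. Speed limits (degrees/s): [159.86, 159.86, 180, 180, 180, 180].

### API

Orientations are given as a 3x3 rotation matrix whose columns are the frame's x, y, z axes.
In Python, from station import r, cams, ticket gives the robot as it stands.
- The arm moves only by the tool drive_tool, never from a script. Its argument "deltas" is a list of rows, each an object of numbers: "dx", "dy", "dz": the shift along the tool's x, y, z in m; "wx", "wy", "wz": the turn, a rotation vector about the tool's x, y, z in degrees. A call has 1 to 20 rows; each row is the pose to reach, as a shift and turn from the pose commanded when the call began, along the tool's axes at that moment; what a row does not reach only later rows make up. A row lasts 1/10 s, in which the tool goes at most 50 mm and 8.59 degrees, less where a joint would pass 70% of its speed; a pose out of reach is approached as far as the arm can. A call with a gripper value outside its range is refused whole. "gripper" is the opening, from 0 (shut) to 1 (fully open), set as the call begins (left out, the last holds). The fingers move at their own pace and stop on an object; the grip force is fixed at half the most. Time passes only in rows, so rows that repeat a pose let the fingers close. It gives the time, the measured TCP pose, the force and the opening at its end, in the units of the state.
- r.sense(): the state, without advancing time (a new reading comes with each control period).
- cams.capture(name): name is "scene" or "top" or "wrist"; returns the picture (420x560x3 uint8, red, green, blue); there is no depth.
- cams.camera_model(name): a dict with "intrinsics" (3x3 intrinsics, pixels), "extrinsics" (4x4, takes a point from world to camera coordinates); the wrist camera has in their place "T_tool_cam" (4x4, takes a point from camera to tool coordinates, whose origin is the TCP and whose axes are the flange's). Camera axes: x right, y down, z forward; pixel columns grow to the right and rows downward; lengths in m; the calibration is good to about 2 mm. A picture is of the moment at which its call begins: read the wrist's pose just before it. camera_model takes no time and is no camera call.
- ticket.finish_job(): hands the job in, once; it reports no verdict.
The state is a dict: "time_s": time; "joints": joint angles; "joint_velocities": joint speeds; "effort": joint torques, N m; "tcp_pos": TCP position; "ee_rot": TCP orientation; "wrist_force": force on the tool from outside, world axes, zero at the start; "moment": the same for the moment, N m; "gripper_width": opening from 0.0 (shut) to 1.0 (fully open).
Only numpy, scipy, OpenCV 4.12 (cv2) and the standard library are available. Lean on these libraries where they do the work, as an engineer would, in place of code of your own. Each camera call takes 0.05 s, during which the arm holds its last target.

### The job

Pack the hat-shaped hubs tightly into the shallow tray, alternately up and down. First take the hub that leans in the sloping rack and stand it brim-down in the empty end of the tray, opposite the one that is already there; then lower the hub that stands upside down on the bench, still brim-up, into the middle between the two. Set them down, do not drop them, and leave the filter cartridge, the demand valve and the tin where they are.

Things in the scene. Friction and masses are not known exactly. Their poses are not given: they have to be found in the camera images.
- tray_floor (a point): Centre of the inner floor (its upper face) of a shallow grey open tray that is fixed to the bench. The floor lies 4 mm above the bench. Inside the tray is 182 mm long (its own y axis) and 78 mm wide (its own x axis); the walls are 4 mm thick and their tops stand 16 mm above the bench. z is up. The packed row runs along y.
- hub_packed_center (a point): Centre (on the axis, half-way up) of the aluminium hub that already stands brim-down at the tray's +y end; its z axis runs from brim to crown (up). All three hubs are alike, solid and hat-shaped: round brim 64 mm in diameter, 10 mm thick, and on it a round crown 36 mm in diameter, 50 mm tall; 60 mm high overall, 0.15 to 0.3 kg, edges slightly rounded.
- hub_leaning_center (a point): Centre (on the axis, 30 mm from either end face) of the like hub that lies with its brim on the sloping seat of the rack. Its z axis runs from brim to crown; in the rack it leans 35 degrees from vertical, towards the rack's front, so the crown points up and roughly to the robot's right: grip the crown along this axis, closing the fingers across the rack.
- hub_inverted_center (a point): Centre (on the axis, half-way up) of the like hub that stands upside down on the bench, on the end of its crown, brim uppermost (brim 50 to 60 mm above the bench). Its z axis runs from crown to brim, so it is now up and stays up.
- rack_seat (a point): Centre of the sloping seat (80 x 96 mm) of the fixed grey rack, 48 mm above the bench. Own -x axis: the rack's front, roughly towards the robot's right (-y of the world); z up. It slopes down to the front at 35 degrees to a lip 8 mm high. A shelf above, 116 mm wide (y), underside 228 mm over the bench, reaches from 41 mm in front of this point to 100 mm behind: draw the hub out along its leaning axis.
- filter_a: Grey filter cartridge, 90 mm in diameter, 58 mm high, on the bench; origin at the centre of its underside. Bystander.
- demand_valve: Black demand valve, 103 x 120 x 43 mm, on the bench; origin at the centre of its underside. Bystander.
- o_ring_tin: White round tin, 57 mm in diameter, 26 mm high, on the rack's shelf; origin at the centre of its underside. Bystander.
Not all that is in view belongs to the job. What is shaped like the part that bears hub_leaning_center but green is not meant.

How it is judged:
By the outcome, as a careful person would: the job done as asked, in the order asked, and still so for the second after the job is handed in, with the robot touching nothing.
It also fails if it takes over 61 s, if anything falls off the work surface, if the arm or the gripper's body presses on something with over 40 N, if the wrist force passes 120 N, or if a joint passes its speed limit or range.

## Working session

There is one attempt and no reset: what is moved stays moved. The work goes in short steps, Python scripts to look and compute and a tool call to move; the robot and the scene stay as the last step left them, time stands still between calls to the robot, and variables do not carry over. Pictures are saved under pics/ and viewed, and the job is handed in when it is done.

Besides the shell and the picture viewer there is one more tool, called in YAML: its name, and indented under it one key for each argument. drive_tool: Moves the arm, as the interface text tells. Its arguments: {"type":"object","properties":{"deltas":{"type":"array","items":{"type":"object","properties":{"dx":{"type":"number"},"dy":{"type":"number"},"dz":{"type":"number"},"wx":{"type":"number"},"wy":{"type":"number"},"wz":{"type":"number"}}}},"gripper":{"type":"number"}},"required":["deltas"]}

```bash
ls; mkdir -p pics; python3 - <<'E'
from station import r,cams,ticket
import cv2,numpy as np
np.set_printoptions(precision=4,suppress=True)
s=r.sense();print(s['time_s'],s['tcp_pos'],s['ee_rot'],s['gripper_width'],r.hold_point_z)
for n in ['scene','top','wrist']:
    im=cams.capture(n);cv2.imwrite(f'pics/{n}0.png',im[:,:,::-1])
    print(n,cams.camera_model(n))
E
```

```text
pics
0.0 [0.2759 0.5601 0.2215] [[ 0.897  -0.4421 -0.0009]
 [-0.4421 -0.897  -0.002 ]
 [ 0.0001  0.0022 -1.    ]] 1.0027611722397285 0.0187
scene {'intrinsics': array([[543.3952,   0.    , 277.3731],
       [  0.    , 543.3952, 204.984 ],
       [  0.    ,   0.    ,   1.    ]]), 'extrinsics': array([[ 0.8966, -0.4428, -0.0077, -0.4422],
       [-0.271 , -0.535 , -0.8002,  0.3134],
       [ 0.3502,  0.7195, -0.5997,  1.0252],
       [ 0.    ,  0.    ,  0.    ,  1.    ]])}
top {'intrinsics': array([[413.061 ,   0.    , 280.3289],
       [  0.    , 413.061 , 203.3767],
       [  0.    ,   0.    ,   1.    ]]), 'extrinsics': array([[-0.0025, -1.    , -0.0034,  0.0877],
       [-0.9922,  0.0029, -0.1246,  0.5452],
       [ 0.1246,  0.0031, -0.9922,  1.1154],
       [ 0.    ,  0.    ,  0.    ,  1.    ]])}
wrist {'intrinsics': array([[307.0653,   0.    , 271.8946],
       [  0.    , 307.0653, 208.893 ],
       [  0.    ,   0.    ,   1.    ]]), 'T_tool_cam': array([[-0.0005, -0.9523, -0.305 ,  0.0847],
       [ 1.    , -0.0005,  0.0001,  0.0014],
       [-0.0003, -0.305 ,  0.9523, -0.1608],
       [ 0.    ,  0.    ,  0.    ,  1.    ]])}
```

View pics/scene0.png

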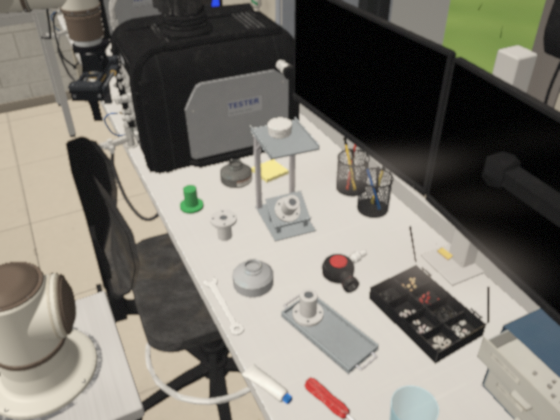

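View pics/top0.png

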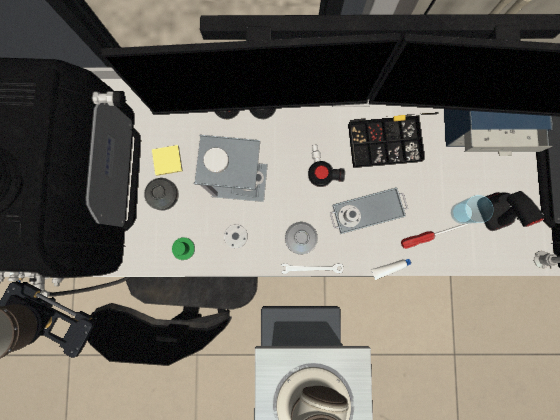

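View pics/wrist0.png

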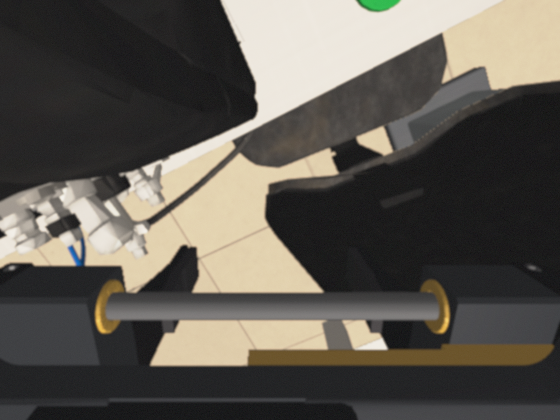

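```bash
python3 - <<'E'
import cv2,numpy as np
t=cv2.imread('pics/top0.png');s=cv2.imread('pics/scene0.png')
cv2.imwrite('pics/z1.png',cv2.resize(t[125:265,180:300],None,fx=5,fy=4.2857,interpolation=2)[:600] if 0 else cv2.resize(t[125:265,180:300],None,fx=4,fy=4,interpolation=2))
cv2.imwrite('pics/z2.png',cv2.resize(t[170:250,310:430],None,fx=6,fy=6,interpolation=2))
cv2.imwrite('pics/z3.png',cv2.resize(s[110:250,200:340],None,fx=4,fy=4,interpolation=2))
cv2.imwrite('pics/z4.png',cv2.resize(s[260:380,230:390],None,fx=5,fy=5,interpolation=2))
E
```

```text
(no output)
```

View pics/z1.png

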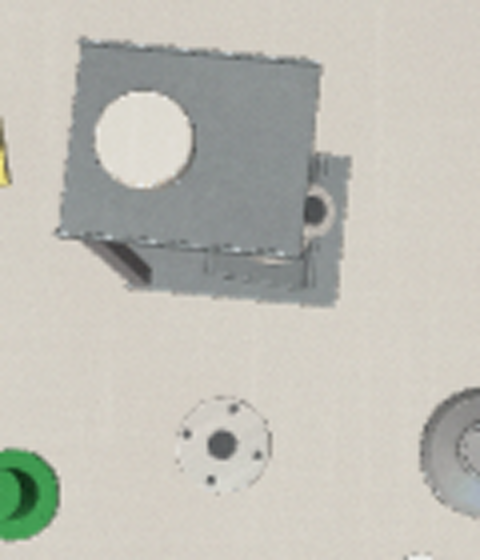

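View pics/z2.png

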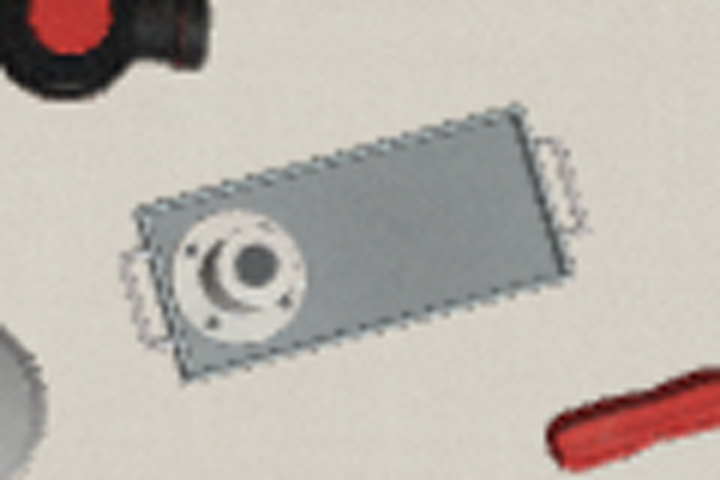

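View pics/z3.png

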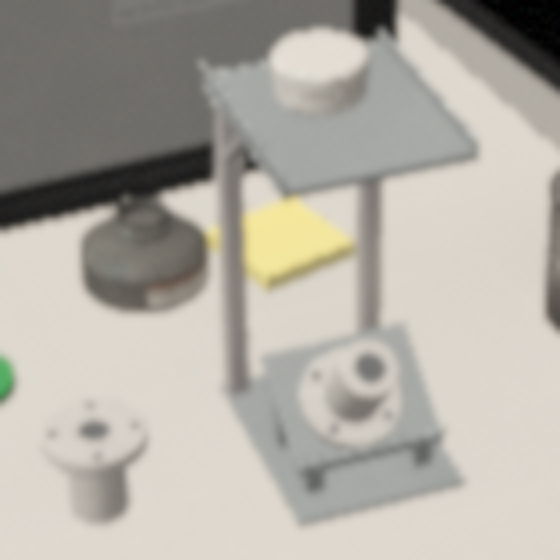

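View pics/z4.png

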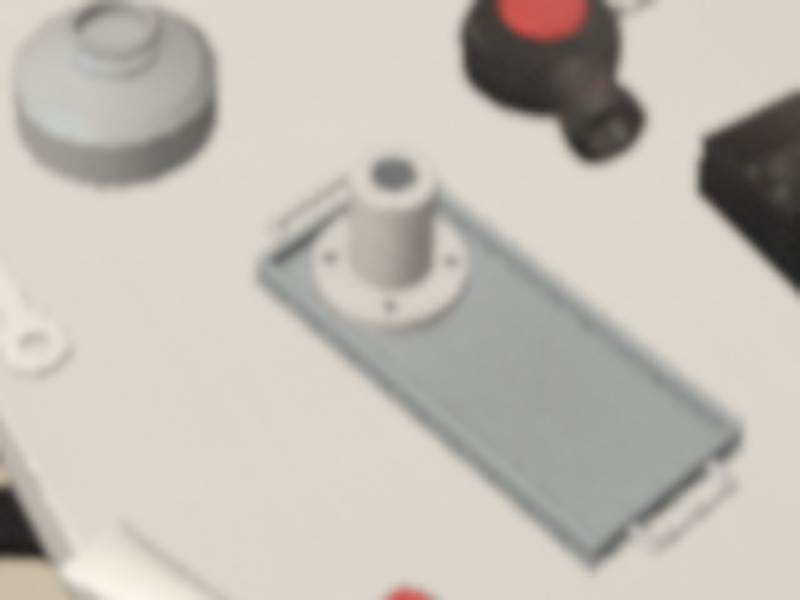

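```bash
cat > h.py <<'E'
import numpy as np,cv2
from scipy.spatial.transform import Rotation as R
from station import r,cams,ticket
np.set_printoptions(precision=4,suppress=True)
def ext(n,s=None):
    m=cams.camera_model(n);K=m['intrinsics']
    if n=='wrist':
        T=np.eye(4);T[:3,:3]=s['ee_rot'];T[:3,3]=s['tcp_pos'];T=T@m['T_tool_cam']
    else: T=np.linalg.inv(m['extrinsics'])
    return K,T
def ray(n,uv,s=None):
    K,T=ext(n,s);d=T[:3,:3]@np.linalg.solve(K,[uv[0],uv[1],1.]);return T[:3,3],d/np.linalg.norm(d)
def onz(n,uv,z,s=None):
    c,d=ray(n,uv,s);return c+d*(z-c[2])/d[2]
def tri(*rs):
    A=0;b=0
    for c,d in rs:
        P=np.eye(3)-np.outer(d,d);A=A+P;b=b+P@c
    p=np.linalg.solve(A,b);return p,[np.linalg.norm((np.eye(3)-np.outer(d,d))@(p-c)) for c,d in rs]
def proj(n,p,s=None):
    K,T=ext(n,s);q=K@(np.linalg.inv(T)@np.append(p,1))[:3];return q[:2]/q[2]
E
python3 - <<'E'
from h import *
z=lambda u,v,k,ox,oy:((u+.5)/k-.5+ox,(v+.5)/k-.5+oy)
t=lambda u,v:z(u,v,6,310,170); s4=lambda u,v:z(u,v,5,230,260)
t1=lambda u,v:z(u,v,4,180,125); s3=lambda u,v:z(u,v,4,200,110)
c=[onz('top',t(*p),.016) for p in [(138,207),(519,105),(570,273),(186,380)]]
print('tray',np.array(c),np.mean(c,0))
c=[onz('scene',s4(*p),.016) for p in [(258,265),(742,435),(592,562)]]
print('tray scene',np.array(c),(c[0]+c[1])/2)
print('packed top',onz('top',t(256,265),.064),onz('top',t(240,276),.014))
print('packed scene',onz('scene',s4(393,174),.064))
print('inv',onz('top',t1(222,445),.06),onz('scene',s3(95,430),.06))
print('tri',tri(ray('top',t1(222,445)),ray('scene',s3(95,430))))
print('lean crown',tri(ray('top',t1(316,209)),ray('scene',s3(369,366))))
print('rack base right edge',onz('top',t1(350,157),.004),onz('top',t1(335,305),.004),onz('scene',s3(463,482),.004),onz('scene',s3(302,522),.004))
print('lip ends', )
E
```

```text
tray [[ 0.5453 -0.0614  0.016 ]
 [ 0.5934 -0.2425  0.016 ]
 [ 0.5135 -0.2634  0.016 ]
 [ 0.4639 -0.0823  0.016 ]] [ 0.529  -0.1624  0.016 ]
tray scene [[ 0.4604 -0.0845  0.016 ]
 [ 0.5881 -0.2452  0.016 ]
 [ 0.5057 -0.2685  0.016 ]] [ 0.5243 -0.1648  0.016 ]
packed top [ 0.5129 -0.108   0.064 ] [ 0.5127 -0.109   0.014 ]
packed scene [ 0.5112 -0.1044  0.064 ]
inv [0.4543 0.2081 0.06  ] [0.4541 0.2117 0.06  ]
tri (array([0.4536, 0.208 , 0.0629]), [np.float64(0.0006399335826261783), np.float64(0.0006399335826261719)])
lean crown (array([0.6055, 0.1438, 0.1023]), [np.float64(0.002124486613668082), np.float64(0.002124486613668064)])
rack base right edge [0.6645 0.1242 0.004 ] [0.5566 0.1348 0.004 ] [0.6616 0.1282 0.004 ] [0.5558 0.139  0.004 ]
lip ends
```

```bash
cat >> h.py <<'E'
def down(hd):
    a=np.radians(hd);x=np.array([np.cos(a),np.sin(a),0]);z=np.array([0,0,-1.]);return np.c_[x,np.cross(z,x),z]
def lean(hd,t): # rack front heading hd, tilt t
    a=np.radians(hd);b=np.radians(t);f=np.array([np.cos(a),np.sin(a),0]);u=np.array([0,0,1.])
    ax=np.cos(b)*u+np.sin(b)*f; x=np.cos(b)*f-np.sin(b)*u; z=-ax
    return np.c_[x,np.cross(z,x),z]
def delta(p0,R0,p,Rt):
    return np.round(R0.T@(np.asarray(p)-p0),4),np.round(R.from_matrix(R0.T@Rt).as_rotvec(degrees=True),2)
E
python3 - <<'E'
from h import *
s=r.sense();p0,R0=s['tcp_pos'],s['ee_rot']
print(delta(p0,R0,p0+[0,0,.1],R0),delta(p0,R0,[.45,.05,.32],down(-95.6)))
E
```

```text
(array([ 0.    ,  0.0002, -0.1   ]), array([0., 0., 0.])) (array([ 0.3816,  0.3809, -0.0976]), array([ 0.08, -0.07, 69.36]))
```

drive_tool:
  deltas:
    - {"dz": -0.03}
    - {"dz": -0.06}
    - {"dz": -0.098,"dx": 0.02,"dy": 0.02,"wz": 4}
    - {"dz": -0.098,"dx": 0.05,"dy": 0.05,"wz": 10}
    - {"dz": -0.098,"dx": 0.08,"dy": 0.08,"wz": 16}
    - {"dz": -0.098,"dx": 0.11,"dy": 0.11,"wz": 22}
    - {"dz": -0.098,"dx": 0.14,"dy": 0.14,"wz": 28}
    - {"dz": -0.098,"dx": 0.17,"dy": 0.17,"wz": 34}
    - {"dz": -0.098,"dx": 0.2,"dy": 0.2,"wz": 40}
    - {"dz": -0.098,"dx": 0.23,"dy": 0.23,"wz": 46}
    - {"dz": -0.098,"dx": 0.26,"dy": 0.26,"wz": 52}
    - {"dz": -0.098,"dx": 0.29,"dy": 0.29,"wz": 57}
    - {"dz": -0.098,"dx": 0.32,"dy": 0.32,"wz": 62}
    - {"dz": -0.098,"dx": 0.35,"dy": 0.35,"wz": 66}
    - {"dz": -0.098,"dx": 0.37,"dy": 0.37,"wz": 69.3}
    - {"dz": -0.098,"dx": 0.381,"dy": 0.381,"wz": 69.3}
    - {"dz": -0.098,"dx": 0.381,"dy": 0.381,"wz": 69.3}
    - {"dz": -0.098,"dx": 0.381,"dy": 0.381,"wz": 69.3}

```text
schema error: expected keys dx, dy, dz, wx, wy, wz
```

drive_tool:
  deltas:
    - {"dx": 0,"dy": 0,"dz": -0.03,"wx": 0,"wy": 0,"wz": 0}
    - {"dx": 0,"dy": 0,"dz": -0.06,"wx": 0,"wy": 0,"wz": 0}
    - {"dx": 0.02,"dy": 0.02,"dz": -0.098,"wx": 0,"wy": 0,"wz": 4}
    - {"dx": 0.05,"dy": 0.05,"dz": -0.098,"wx": 0,"wy": 0,"wz": 10}
    - {"dx": 0.08,"dy": 0.08,"dz": -0.098,"wx": 0,"wy": 0,"wz": 16}
    - {"dx": 0.11,"dy": 0.11,"dz": -0.098,"wx": 0,"wy": 0,"wz": 22}
    - {"dx": 0.14,"dy": 0.14,"dz": -0.098,"wx": 0,"wy": 0,"wz": 28}
    - {"dx": 0.17,"dy": 0.17,"dz": -0.098,"wx": 0,"wy": 0,"wz": 34}
    - {"dx": 0.2,"dy": 0.2,"dz": -0.098,"wx": 0,"wy": 0,"wz": 40}
    - {"dx": 0.23,"dy": 0.23,"dz": -0.098,"wx": 0,"wy": 0,"wz": 46}
    - {"dx": 0.26,"dy": 0.26,"dz": -0.098,"wx": 0,"wy": 0,"wz": 52}
    - {"dx": 0.29,"dy": 0.29,"dz": -0.098,"wx": 0,"wy": 0,"wz": 57}
    - {"dx": 0.32,"dy": 0.32,"dz": -0.098,"wx": 0,"wy": 0,"wz": 62}
    - {"dx": 0.35,"dy": 0.35,"dz": -0.098,"wx": 0,"wy": 0,"wz": 66}
    - {"dx": 0.37,"dy": 0.37,"dz": -0.098,"wx": 0,"wy": 0,"wz": 69.3}
    - {"dx": 0.381,"dy": 0.381,"dz": -0.098,"wx": 0,"wy": 0,"wz": 69.3}
    - {"dx": 0.381,"dy": 0.381,"dz": -0.098,"wx": 0,"wy": 0,"wz": 69.3}
    - {"dx": 0.381,"dy": 0.381,"dz": -0.098,"wx": 0,"wy": 0,"wz": 69.3}

```text
time_s: 1.95
tcp_pos: [0.4494, 0.0504, 0.3203]
ee_rot: [[-0.097, -0.995, -0.001], [-0.995, 0.097, 0.0], [-0.0, 0.001, -1.0]]
wrist_force: [-0.6, -0.4, 0.3]
gripper_width: 1.002
```

```bash
python3 - <<'E'
from h import *
s=r.sense();p0,R0=s['tcp_pos'],s['ee_rot']
print(s['time_s'],s['joints'],p0,R0)
im=cams.capture('wrist');cv2.imwrite('pics/w1.png',im[:,:,::-1])
Rt=lean(-95.6,35); tip=np.array([.6055,.1438,.1]); print(Rt)
print(delta(p0,R0,tip+Rt[:,2]*-.11,Rt))
E
```

```text
1.95 [ 27.0798   1.3271 -12.1837  -0.0186 -76.5158 -32.6517] [0.4494 0.0504 0.3203] [[-0.0972 -0.9953 -0.0006]
 [-0.9953  0.0972  0.0001]
 [-0.      0.0006 -1.    ]]
[[-0.0799 -0.9952  0.056 ]
 [-0.8152  0.0976  0.5708]
 [-0.5736  0.     -0.8192]]
(array([-0.045 , -0.1464,  0.1301]), array([  0.04, -35.  ,   0.01]))
```

View pics/w1.png

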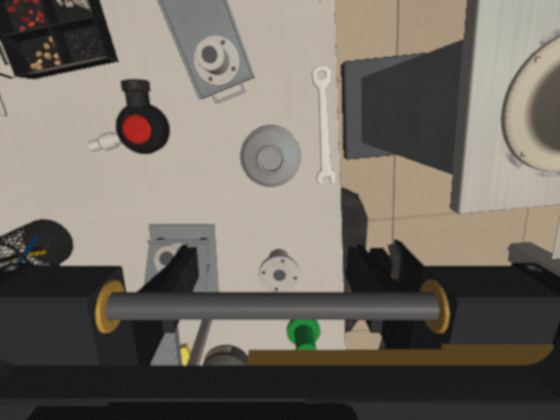

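drive_tool:
  deltas:
    - {"dx": 0,"dy": -0.02,"dz": 0,"wx": 0,"wy": -4,"wz": 0}
    - {"dx": 0,"dy": -0.05,"dz": 0,"wx": 0,"wy": -9,"wz": 0}
    - {"dx": 0,"dy": -0.08,"dz": 0.01,"wx": 0,"wy": -14,"wz": 0}
    - {"dx": 0,"dy": -0.11,"dz": 0.02,"wx": 0,"wy": -19,"wz": 0}
    - {"dx": 0,"dy": -0.135,"dz": 0.04,"wx": 0,"wy": -24,"wz": 0}
    - {"dx": -0.01,"dy": -0.1465,"dz": 0.06,"wx": 0,"wy": -29,"wz": 0}
    - {"dx": -0.02,"dy": -0.1465,"dz": 0.085,"wx": 0,"wy": -33,"wz": 0}
    - {"dx": -0.035,"dy": -0.1465,"dz": 0.11,"wx": 0,"wy": -35,"wz": 0}
    - {"dx": -0.045,"dy": -0.1465,"dz": 0.13,"wx": 0,"wy": -35,"wz": 0}
    - {"dx": -0.045,"dy": -0.1465,"dz": 0.13,"wx": 0,"wy": -35,"wz": 0}
    - {"dx": -0.045,"dy": -0.1465,"dz": 0.13,"wx": 0,"wy": -35,"wz": 0}
    - {"dx": -0.045,"dy": -0.1465,"dz": 0.13,"wx": 0,"wy": -35,"wz": 0}

```text
time_s: 3.2
tcp_pos: [0.6005, 0.0815, 0.1923]
ee_rot: [[-0.076, -0.995, 0.057], [-0.816, 0.095, 0.571], [-0.573, -0.003, -0.819]]
wrist_force: [0.1, -0.1, -0.1]
gripper_width: 1.0
```

```bash
python3 - <<'E'
from h import *
s=r.sense();p0,R0=s['tcp_pos'],s['ee_rot']
print(s['time_s'],s['joints'],p0,R0)
im=cams.capture('wrist');cv2.imwrite('pics/w2.png',im[:,:,::-1])
E
```

```text
3.2 [  3.2838  22.4653   1.9272 -37.5874 -68.1959   5.3251] [0.6005 0.0815 0.1923] [[-0.0762 -0.9955  0.0571]
 [-0.8157  0.0952  0.5705]
 [-0.5734 -0.0031 -0.8193]]
```

View pics/w2.png

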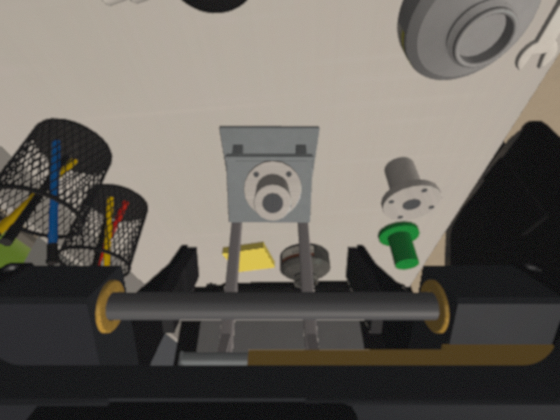

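```bash
python3 - <<'E'
from h import *
im=cv2.imread('pics/w2.png')
cv2.imwrite('pics/w2z.png',cv2.resize(im[120:240,210:330],None,fx=5,fy=5,interpolation=2))
E
```

```text
(no output)
```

View pics/w2z.png

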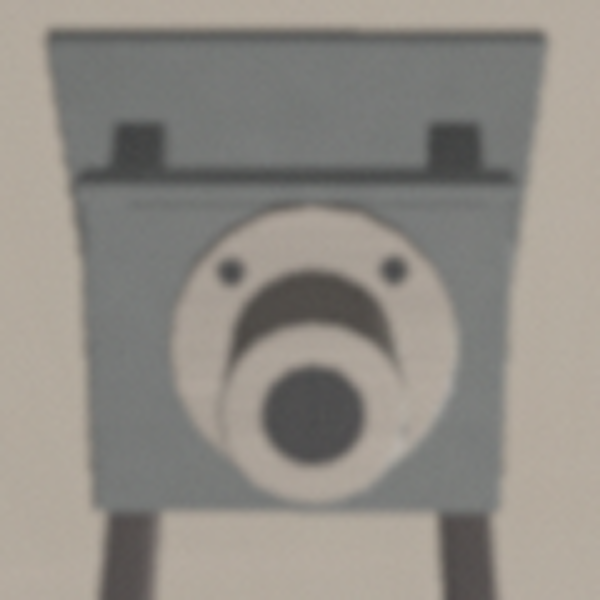

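```bash
python3 - <<'E'
from h import *
s=r.sense();p0,R0=s['tcp_pos'],s['ee_rot']
z=lambda u,v,k,ox,oy:((u+.5)/k-.5+ox,(v+.5)/k-.5+oy)
w=ray('wrist',z(313,415,5,210,120),s);sc=ray('scene',z(369,366,4,200,110));t=ray('top',z(316,209,4,180,125))
for q in [(w,sc),(w,t),(w,sc,t)]:
    p,e=tri(*q);print(p,e,R0.T@(p-p0))
wb=ray('wrist',z(315.5,347,5,210,120),s)
for d in (.30,.2987):
    K,T=ext('wrist',s);pp=w[0]+w[1]*d/(w[1]@T[:3,2]);print('depth',pp,R0.T@(pp-p0))
for d in (.342,.338):
    pp=wb[0]+wb[1]*d/(wb[1]@T[:3,2]);print('brim',pp,R0.T@(pp-p0))
E
```

```text
[0.607  0.1499 0.0943] [np.float64(0.002504549949747465), np.float64(0.0025045499497473914)] [-0.0001  0.0004  0.1199]
[0.6075 0.1433 0.0966] [np.float64(0.0011466358136860784), np.float64(0.0011466358136862304)] [ 0.0039 -0.0007  0.1143]
[0.6063 0.144  0.0989] [np.float64(0.0024529488545352875), np.float64(0.003340890838271468), np.float64(0.002015717653507266)] [0.002  0.0005 0.1128]
depth [0.6073 0.1524 0.089 ] [0.0008 0.0004 0.1257]
depth [0.6072 0.1514 0.0898] [0.0011 0.0004 0.1244]
brim [0.6091 0.1761 0.0509] [0.0032 0.001  0.1706]
brim [0.6088 0.1731 0.0535] [0.0042 0.001  0.1667]
```

drive_tool:
  deltas:
    - {"dx": 0.001,"dy": 0,"dz": 0.02,"wx": 0,"wy": 0,"wz": 0}
    - {"dx": 0.001,"dy": 0,"dz": 0.04,"wx": 0,"wy": 0,"wz": 0}
    - {"dx": 0.001,"dy": 0,"dz": 0.06,"wx": 0,"wy": 0,"wz": 0}
    - {"dx": 0.001,"dy": 0,"dz": 0.08,"wx": 0,"wy": 0,"wz": 0}
    - {"dx": 0.001,"dy": 0,"dz": 0.1,"wx": 0,"wy": 0,"wz": 0}
    - {"dx": 0.001,"dy": 0,"dz": 0.1,"wx": 0,"wy": 0,"wz": 0}
    - {"dx": 0.001,"dy": 0,"dz": 0.1,"wx": 0,"wy": 0,"wz": 0}

```text
time_s: 3.95
tcp_pos: [0.6057, 0.1372, 0.1092]
ee_rot: [[-0.077, -0.995, 0.056], [-0.816, 0.096, 0.571], [-0.573, -0.002, -0.819]]
wrist_force: [-0.1, -0.5, 0.8]
gripper_width: 0.999
```

```bash
python3 - <<'E'
from h import *
s=r.sense();p0,R0=s['tcp_pos'],s['ee_rot']
print(s['time_s'],s['wrist_force'],p0,R0)
im=cams.capture('wrist')[:,:,::-1];cv2.imwrite('pics/w3.png',im)
im=cams.capture('scene')[:,:,::-1];cv2.imwrite('pics/s3.png',cv2.resize(im[100:250,190:370],None,fx=4,fy=4))
E
```

```text
3.95 [-0.1212 -0.5235  0.7754] [0.6057 0.1372 0.1092] [[-0.0774 -0.9954  0.0562]
 [-0.8156  0.0957  0.5706]
 [-0.5734 -0.0017 -0.8193]]
```

View pics/w3.png

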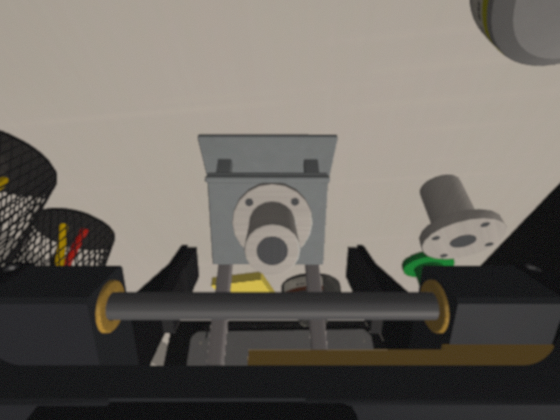

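View pics/s3.png

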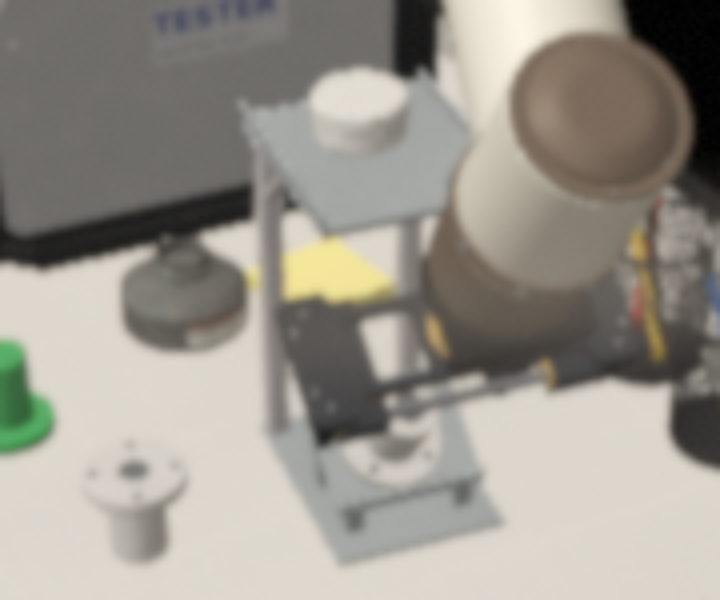

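```bash
python3 - <<'E'
from h import *
s=r.sense();p0,R0=s['tcp_pos'],s['ee_rot']
s2=dict(tcp_pos=np.array([.6005,.0815,.1923]),ee_rot=np.array([[-0.0762,-0.9955,0.0571],[-0.8157,0.0952,0.5705],[-0.5734,-0.0031,-0.8193]]))
im=cv2.imread('pics/w3.png');
g=cv2.cvtColor(im,6)[225:275,240:305]
cv2.imwrite('pics/w3z.png',cv2.resize(im[170:290,200:350],None,fx=5,fy=5,interpolation=2))
m=(g<110).astype(np.uint8);n,l,st,c=cv2.connectedComponentsWithStats(m);print(st,c+[240,225])
w2=ray('wrist',(272.2,202.6),s2);w3=ray('wrist',(272,250),s)
p,e=tri(w2,w3);print(p,e,R0.T@(p-p0))
E
```

```text
[[   0    0   65   50 2395]
 [   7    0   18   13   82]
 [  40    0   16    9   63]
 [  17   12   30   28  673]
 [   1   48   20    2   30]
 [  59   48    6    2    7]] [[272.4501 250.2096]
 [252.7317 228.4634]
 [290.1587 227.4762]
 [271.6345 250.2689]
 [251.8333 273.6667]
 [301.8571 273.8571]]
[0.6065 0.1438 0.0959] [np.float64(0.0001452460122141956), np.float64(0.0001452460122143875)] [0.0023 0.0003 0.0153]
```

View pics/w3z.png

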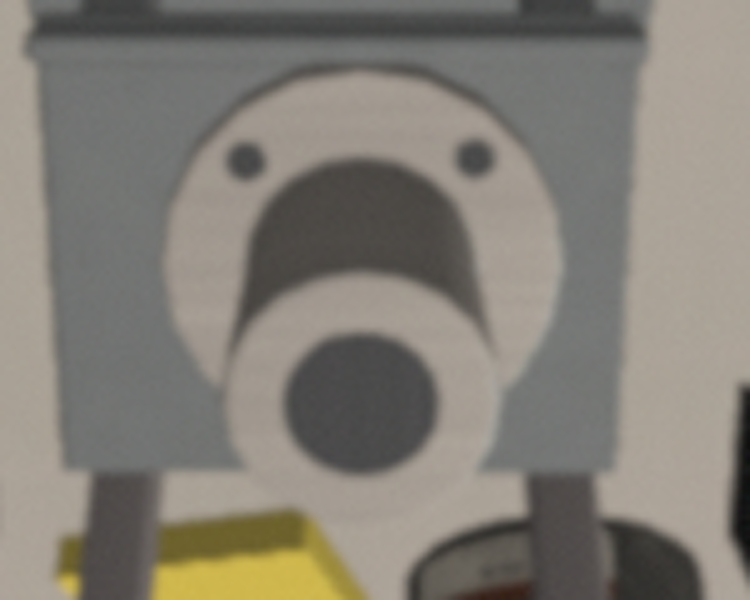

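drive_tool:
  deltas:
    - {"dx": 0.001,"dy": 0,"dz": 0.015,"wx": 0,"wy": 0,"wz": 0}
    - {"dx": 0.001,"dy": 0,"dz": 0.03,"wx": 0,"wy": 0,"wz": 0}
    - {"dx": 0.001,"dy": 0,"dz": 0.045,"wx": 0,"wy": 0,"wz": 0}
    - {"dx": 0.001,"dy": 0,"dz": 0.056,"wx": 0,"wy": 0,"wz": 0}
    - {"dx": 0.001,"dy": 0,"dz": 0.056,"wx": 0,"wy": 0,"wz": 0}
    - {"dx": 0.001,"dy": 0,"dz": 0.056,"wx": 0,"wy": 0,"wz": 0}

```text
time_s: 4.65
tcp_pos: [0.6081, 0.1688, 0.061]
ee_rot: [[-0.079, -0.995, 0.054], [-0.816, 0.096, 0.571], [-0.573, 0.001, -0.819]]
wrist_force: [0.6, 0.2, 0.2]
gripper_width: 1.003
```

```bash
python3 - <<'E'
from h import *
s=r.sense();p0,R0=s['tcp_pos'],s['ee_rot']
print(s['time_s'],s['wrist_force'],p0,R0)
im=cams.capture('wrist')[:,:,::-1];cv2.imwrite('pics/w4.png',im)
im=cams.capture('top')[:,:,::-1];cv2.imwrite('pics/t4.png',cv2.resize(im[100:250,190:370],None,fx=4,fy=4))
E
```

```text
4.65 [0.6333 0.1896 0.1945] [0.6081 0.1688 0.061 ] [[-0.0788 -0.9954  0.0543]
 [-0.8157  0.0957  0.5706]
 [-0.5732  0.0007 -0.8194]]
```

View pics/w4.png

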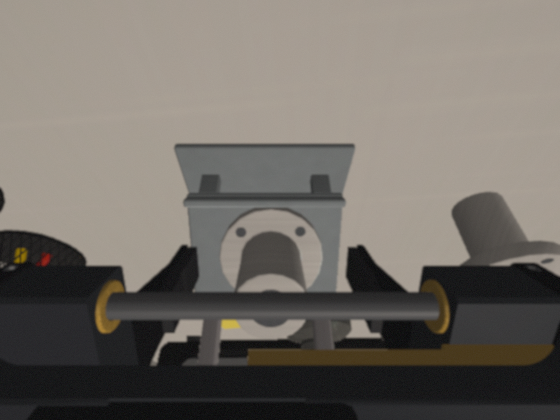

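View pics/t4.png

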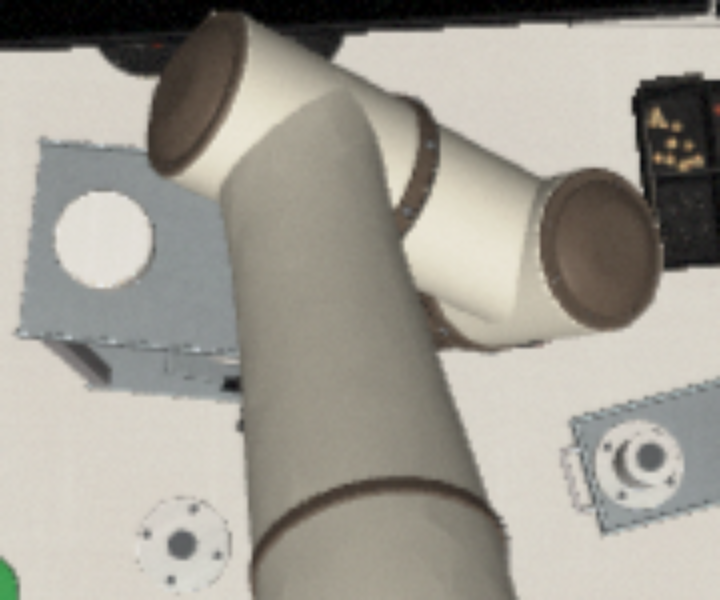

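drive_tool:
  deltas:
    - {"dx": 0.001,"dy": 0,"dz": 0.003,"wx": 0,"wy": 0,"wz": 0}
    - {"dx": 0.001,"dy": 0,"dz": 0.003,"wx": 0,"wy": 0,"wz": 0}
    - {"dx": 0.001,"dy": 0,"dz": 0.003,"wx": 0,"wy": 0,"wz": 0}
    - {"dx": 0.001,"dy": 0,"dz": 0.003,"wx": 0,"wy": 0,"wz": 0}
    - {"dx": 0.001,"dy": 0,"dz": 0.003,"wx": 0,"wy": 0,"wz": 0}
    - {"dx": 0.001,"dy": 0,"dz": 0.003,"wx": 0,"wy": 0,"wz": 0}
    - {"dx": 0.001,"dy": 0,"dz": 0.003,"wx": 0,"wy": 0,"wz": 0}
    - {"dx": 0.001,"dy": 0,"dz": 0.003,"wx": 0,"wy": 0,"wz": 0}
  gripper: 0.2

```text
time_s: 5.55
tcp_pos: [0.6085, 0.1695, 0.0587]
ee_rot: [[-0.079, -0.995, 0.056], [-0.815, 0.096, 0.571], [-0.574, -0.0, -0.819]]
wrist_force: [-0.5, 0.2, -0.5]
gripper_width: 0.407
```

drive_tool:
  deltas:
    - {"dx": 0,"dy": 0,"dz": -0.005,"wx": 0,"wy": 0,"wz": 0}
    - {"dx": 0,"dy": 0,"dz": -0.015,"wx": 0,"wy": 0,"wz": 0}
    - {"dx": 0,"dy": 0,"dz": -0.03,"wx": 0,"wy": 0,"wz": 0}
    - {"dx": 0,"dy": 0,"dz": -0.05,"wx": 0,"wy": 0,"wz": 0}
    - {"dx": 0,"dy": 0,"dz": -0.07,"wx": 0,"wy": 0,"wz": 0}
    - {"dx": 0,"dy": 0,"dz": -0.09,"wx": 0,"wy": 0,"wz": 0}
    - {"dx": 0,"dy": 0,"dz": -0.11,"wx": 0,"wy": 0,"wz": 0}
    - {"dx": 0,"dy": 0,"dz": -0.13,"wx": 0,"wy": 0,"wz": 0}
    - {"dx": 0,"dy": 0,"dz": -0.15,"wx": 0,"wy": 0,"wz": 0}
    - {"dx": 0,"dy": 0,"dz": -0.16,"wx": 0,"wy": 0,"wz": 0}
    - {"dx": 0,"dy": 0,"dz": -0.16,"wx": 0,"wy": 0,"wz": 0}
  gripper: 0.2

```text
time_s: 6.65
tcp_pos: [0.6, 0.0768, 0.1916]
ee_rot: [[-0.078, -0.995, 0.059], [-0.816, 0.098, 0.57], [-0.573, -0.004, -0.819]]
wrist_force: [0.6, 0.3, -2.4]
gripper_width: 0.411
```

```bash
python3 - <<'E'
from h import *
s=r.sense();p0,R0=s['tcp_pos'],s['ee_rot']
print(s['time_s'],s['wrist_force'],s['gripper_width'],p0,R0,s['joints'])
im=cams.capture('wrist')[:,:,::-1];cv2.imwrite('pics/w5.png',im)
im=cams.capture('scene')[:,:,::-1];cv2.imwrite('pics/s5.png',cv2.resize(im[100:300,190:430],None,fx=3,fy=3))
E
```

```text
6.65 [ 0.6107  0.2927 -2.4058] 0.41087305271601515 [0.6    0.0768 0.1916] [[-0.0781 -0.9952  0.0589]
 [-0.8155  0.0978  0.5704]
 [-0.5734 -0.0035 -0.8193]] [  2.8332  22.4813   1.8468 -37.5975 -68.2727   5.6442]
```

View pics/w5.png

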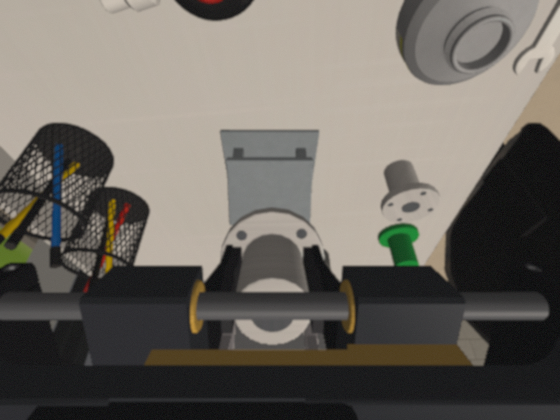

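View pics/s5.png

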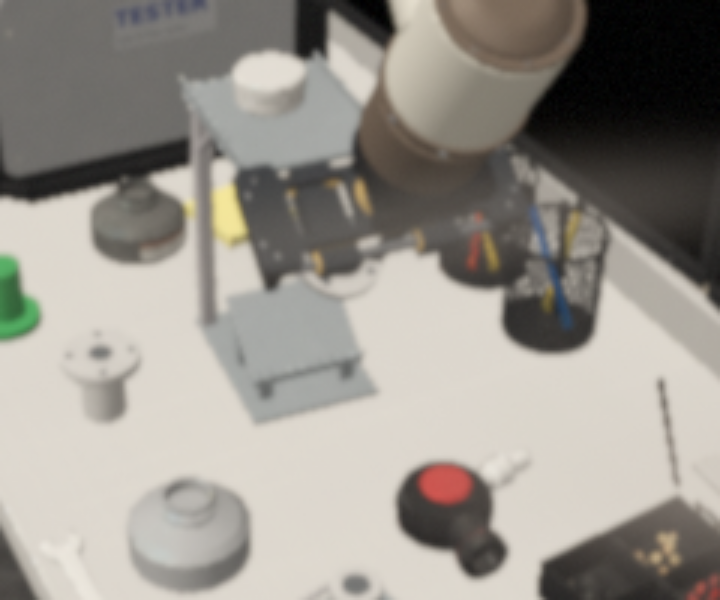

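```bash
python3 - <<'E'
from h import *
s=r.sense();p0,R0=s['tcp_pos'],s['ee_rot']
print(delta(p0,R0,[.51,-.09,.23],down(-75)))
E
```

```text
(array([ 0.1208,  0.0723, -0.1342]), array([ -6.24,  34.64, -19.93]))
```

drive_tool:
  deltas:
    - {"dx": 0.012,"dy": 0.007,"dz": -0.013,"wx": -0.6,"wy": 3.5,"wz": -2}
    - {"dx": 0.024,"dy": 0.014,"dz": -0.027,"wx": -1.2,"wy": 7,"wz": -4}
    - {"dx": 0.036,"dy": 0.022,"dz": -0.04,"wx": -1.9,"wy": 10.4,"wz": -6}
    - {"dx": 0.048,"dy": 0.029,"dz": -0.054,"wx": -2.5,"wy": 13.9,"wz": -8}
    - {"dx": 0.06,"dy": 0.036,"dz": -0.067,"wx": -3.1,"wy": 17.3,"wz": -10}
    - {"dx": 0.072,"dy": 0.043,"dz": -0.08,"wx": -3.7,"wy": 20.8,"wz": -12}
    - {"dx": 0.085,"dy": 0.051,"dz": -0.094,"wx": -4.4,"wy": 24.2,"wz": -14}
    - {"dx": 0.097,"dy": 0.058,"dz": -0.107,"wx": -5,"wy": 27.7,"wz": -16}
    - {"dx": 0.109,"dy": 0.065,"dz": -0.121,"wx": -5.6,"wy": 31.2,"wz": -18}
    - {"dx": 0.121,"dy": 0.072,"dz": -0.134,"wx": -6.2,"wy": 34.6,"wz": -19.9}
    - {"dx": 0.121,"dy": 0.072,"dz": -0.134,"wx": -6.2,"wy": 34.6,"wz": -19.9}
    - {"dx": 0.121,"dy": 0.072,"dz": -0.134,"wx": -6.2,"wy": 34.6,"wz": -19.9}
    - {"dx": 0.121,"dy": 0.072,"dz": -0.134,"wx": -6.2,"wy": 34.6,"wz": -19.9}
  gripper: 0.2

```text
time_s: 8.05
tcp_pos: [0.5112, -0.0894, 0.2294]
ee_rot: [[0.258, -0.966, 0.001], [-0.966, -0.258, 0.002], [-0.002, -0.001, -1.0]]
wrist_force: [0.3, 1.2, -2.8]
gripper_width: 0.406
```

```bash
python3 - <<'E'
from h import *
s=r.sense();p0,R0=s['tcp_pos'],s['ee_rot']
print(s['time_s'],s['wrist_force'],s['gripper_width'],p0,R0,s['joints'])
im=cams.capture('wrist')[:,:,::-1];cv2.imwrite('pics/w6.png',im)
im=cams.capture('scene')[:,:,::-1];cv2.imwrite('pics/s6.png',cv2.resize(im[150:350,200:440],None,fx=3,fy=3))
E
```

```text
8.05 [ 0.3215  1.2103 -2.8225] 0.40583006905712243 [ 0.5112 -0.0894  0.2294] [[ 0.2583 -0.9661  0.0005]
 [-0.9661 -0.2583  0.0019]
 [-0.0017 -0.001  -1.    ]] [  7.9465  11.3836 -13.6085  -0.1159 -64.9627   7.0698]
```

View pics/w6.png

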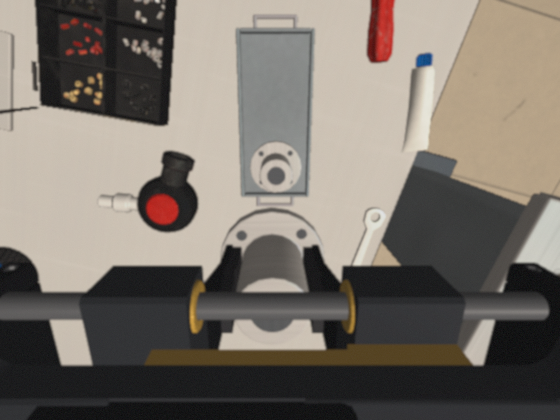

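View pics/s6.png

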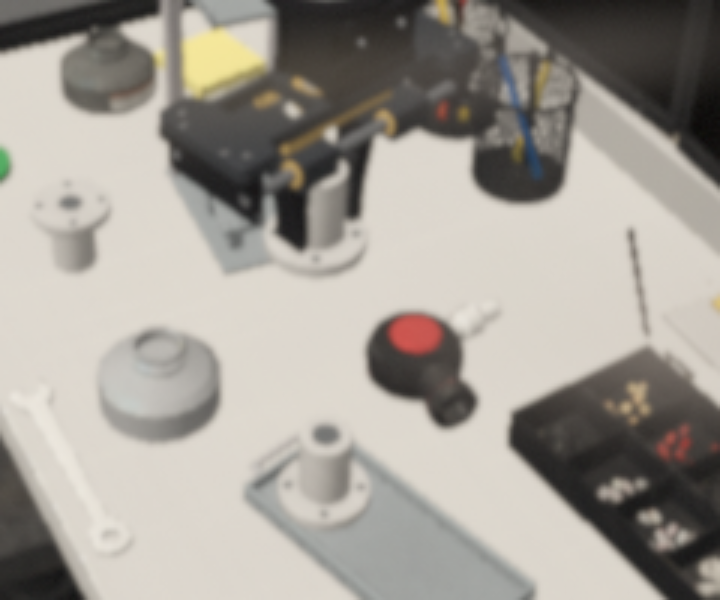

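```bash
python3 - <<'E'
from h import *
im=cv2.imread('pics/w6.png')
cv2.imwrite('pics/w6a.png',cv2.resize(im[10:110,220:330],None,fx=6,fy=6,interpolation=2))
cv2.imwrite('pics/w6b.png',cv2.resize(im[110:210,220:330],None,fx=6,fy=6,interpolation=2))
E
```

View pics/w6a.png

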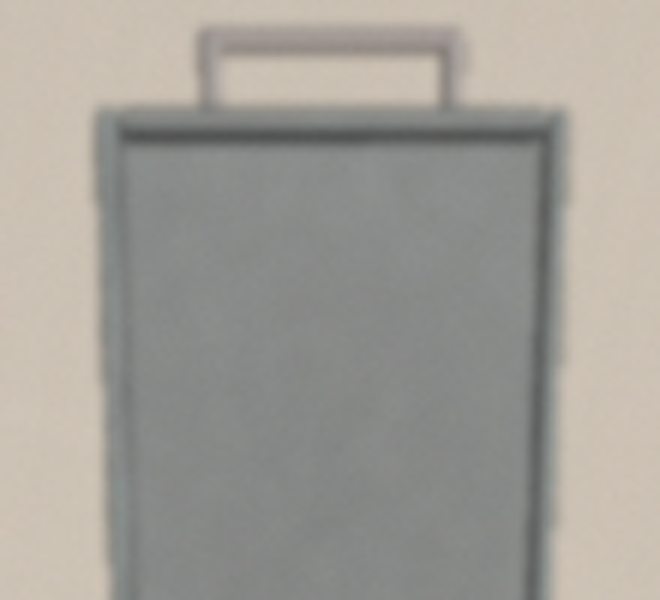

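View pics/w6b.png

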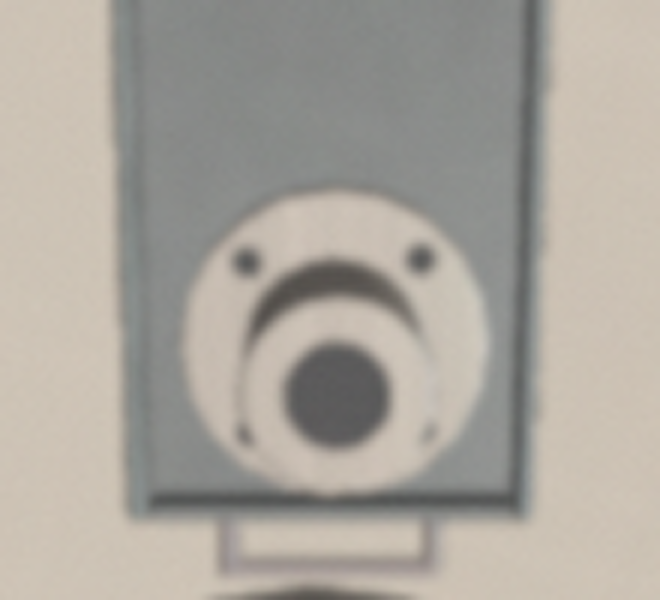

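```bash
python3 - <<'E'
from h import *
s=r.sense();p0,R0=s['tcp_pos'],s['ee_rot']
a=lambda u,v:((u+.5)/6-.5+220,(v+.5)/6-.5+10); b=lambda u,v:((u+.5)/6-.5+220,(v+.5)/6-.5+110)
C=np.array([onz('wrist',q,.016,s) for q in [a(97,107),a(568,107),b(526,516),b(132,516)]])
print(C,C.mean(0)); 
L=lambda i,j:np.linalg.norm(C[i]-C[j]);print(L(0,1),L(2,3),L(0,3),L(1,2))
yd=(C[3]+C[2]-C[0]-C[1]);yd/=np.linalg.norm(yd);print('heading y',np.degrees(np.arctan2(yd[1],yd[0])))
xd=np.array([yd[1],-yd[0],0]);c=C.mean(0)
for n,q,z in [('bore',b(337,395),.064),('brim',b(336.5,341),.014)]:
    p=onz('wrist',q,z,s);print(n,p,(p-c)@xd,(p-c)@yd)
E
```

```text
[[ 0.5923 -0.2448  0.016 ]
 [ 0.5107 -0.2665  0.016 ]
 [ 0.4633 -0.0852  0.016 ]
 [ 0.5434 -0.0638  0.016 ]] [ 0.5274 -0.1651  0.016 ]
0.08447160899945447 0.08292182490575956 0.1874716025882232 0.18744535555989011
heading y 104.89617440728557
bore [ 0.5116 -0.1092  0.064 ] -0.0009776399372151794 0.058044373492404065
brim [ 0.5114 -0.1103  0.014 ] -0.0014350474874994367 0.057038628978255485
```

```bash
python3 - <<'E'
from h import *
im=cv2.imread('pics/w6.png')
cv2.imwrite('pics/w6c.png',cv2.resize(im[200:350,210:335],None,fx=4,fy=4,interpolation=2))
m=cams.camera_model('wrist');K=m['intrinsics'];T=m['T_tool_cam']
def tz(uv,z):
    d=T[:3,:3]@np.linalg.solve(K,[uv[0],uv[1],1.]);c=T[:3,3];return c+d*(z-c[2])/d[2]
for z in (.006,.011,.016):
    print(z,tz((272,209),z),tz((221,257),z),tz((323,257),z))
E
```

```text
0.006 [0.0322 0.0007 0.006 ] [ 0.002  -0.0299  0.006 ] [0.0019 0.0314 0.006 ]
0.011 [0.0306 0.0008 0.011 ] [-0.0005 -0.0308  0.011 ] [-0.0006  0.0323  0.011 ]
0.016 [0.029  0.0008 0.016 ] [-0.0031 -0.0317  0.016 ] [-0.0031  0.0332  0.016 ]
```

View pics/w6c.png

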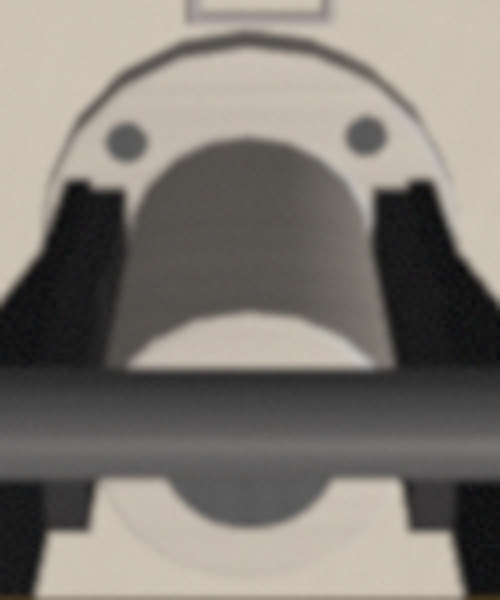

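```bash
python3 - <<'E'
from h import *
m=cams.camera_model('wrist');K=m['intrinsics'];T=m['T_tool_cam']
def tz(uv,z):
    d=T[:3,:3]@np.linalg.solve(K,[uv[0],uv[1],1.]);c=T[:3,3];return c+d*(z-c[2])/d[2]
for z in (.009,.012,.015):
    print(z,'top edge',tz((272,211.3),z)[0]-.032,'bot edge',tz((272,208),z+.01)[0]-.032,'tip',tz((272,343.5),z-.05)[0]+.018, 'crown front tip',tz((272,278),z-.05)[0]-.018,'crown base front',tz((272,234.5),z)[0]-.018)
s=r.sense();p0,R0=s['tcp_pos'],s['ee_rot']
c=np.array([.5274,-.1648,0]);h=np.radians(104.95);yd=np.array([np.cos(h),np.sin(h),0])
hub=c-.057*yd;print('hub',hub)
Rt=down(-75); tcp=hub-Rt@np.array([-.0025,.0007,0])
print(tcp,delta(p0,R0,[tcp[0],tcp[1],.1],Rt),R0.T@[0,0,-1])
E
```

```text
0.009 top edge -0.0021523094056574432 bot edge -0.0033043115178442023 tip -0.002049205704351024 crown front tip -0.0027254847796580987 crown base front -0.002723313729070736
0.012 top edge -0.0031381348707273105 bot edge -0.004254539723719218 tip -0.00469525789293038 crown front tip -0.004487355535617712 crown base front -0.003966498190717368
0.015 top edge -0.004123960335797164 bot edge -0.005204767929594234 tip -0.0073413100815097505 crown front tip -0.006249226291577325 crown base front -0.005209682652363986
hub [ 0.5421 -0.2199  0.    ]
[ 0.5434 -0.2221  0.    ] (array([0.1364, 0.0032, 0.1294]), array([-0.06,  0.07, -0.03])) [0.0011 0.001  1.    ]
```

drive_tool:
  deltas:
    - {"dx": 0.015,"dy": 0,"dz": 0,"wx": 0,"wy": 0,"wz": 0}
    - {"dx": 0.035,"dy": 0.001,"dz": 0,"wx": 0,"wy": 0,"wz": 0}
    - {"dx": 0.06,"dy": 0.001,"dz": 0,"wx": 0,"wy": 0,"wz": 0}
    - {"dx": 0.085,"dy": 0.002,"dz": 0.02,"wx": 0,"wy": 0,"wz": 0}
    - {"dx": 0.11,"dy": 0.003,"dz": 0.04,"wx": 0,"wy": 0,"wz": 0}
    - {"dx": 0.128,"dy": 0.003,"dz": 0.06,"wx": 0,"wy": 0,"wz": 0}
    - {"dx": 0.137,"dy": 0.003,"dz": 0.085,"wx": 0,"wy": 0,"wz": 0}
    - {"dx": 0.137,"dy": 0.003,"dz": 0.11,"wx": 0,"wy": 0,"wz": 0}
    - {"dx": 0.137,"dy": 0.003,"dz": 0.13,"wx": 0,"wy": 0,"wz": 0}
    - {"dx": 0.137,"dy": 0.003,"dz": 0.145,"wx": 0,"wy": 0,"wz": 0}
    - {"dx": 0.137,"dy": 0.003,"dz": 0.155,"wx": 0,"wy": 0,"wz": 0}
    - {"dx": 0.137,"dy": 0.003,"dz": 0.16,"wx": 0,"wy": 0,"wz": 0}
    - {"dx": 0.137,"dy": 0.003,"dz": 0.16,"wx": 0,"wy": 0,"wz": 0}
    - {"dx": 0.137,"dy": 0.003,"dz": 0.16,"wx": 0,"wy": 0,"wz": 0}
  gripper: 0.2

```text
time_s: 9.55
tcp_pos: [0.5443, -0.2234, 0.0707]
ee_rot: [[0.259, -0.966, 0.003], [-0.966, -0.259, 0.0], [0.001, -0.003, -1.0]]
wrist_force: [0.1, -0.7, -2.7]
gripper_width: 0.404
```

```bash
python3 - <<'E'
from h import *
s=r.sense();p0,R0=s['tcp_pos'],s['ee_rot']
print(s['time_s'],s['wrist_force'],s['gripper_width'],p0,R0,s['joints'])
im=cams.capture('wrist')[:,:,::-1];cv2.imwrite('pics/w7.png',im)
im=cams.capture('scene')[:,:,::-1];cv2.imwrite('pics/s7.png',cv2.resize(im[220:400,230:430],None,fx=3.3,fy=3.3))
E
```

```text
9.55 [ 0.0766 -0.661  -2.664 ] 0.40361105148559756 [ 0.5443 -0.2234  0.0707] [[ 0.2589 -0.9659  0.0026]
 [-0.9659 -0.2589  0.    ]
 [ 0.0007 -0.0025 -1.    ]] [ -6.5666  26.972  -15.8737  -0.0241 -47.0042  21.5893]
```

View pics/w7.png

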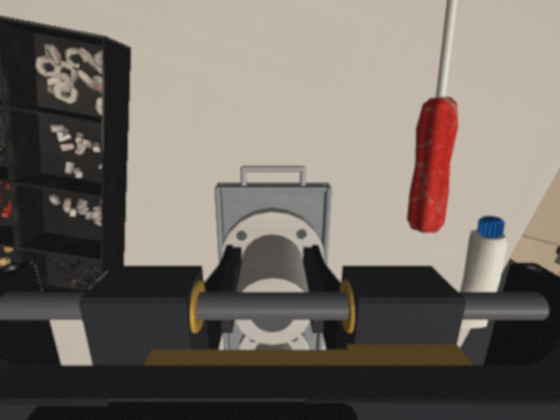

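View pics/s7.png

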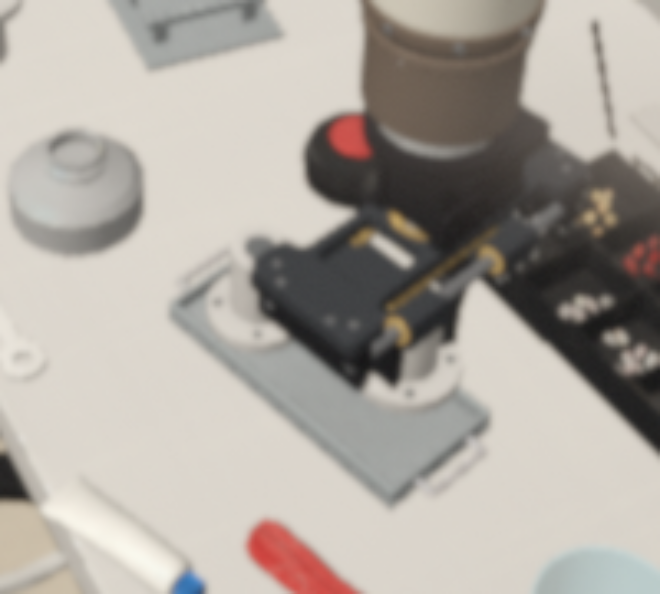

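```bash
python3 - <<'E'
from h import *
im=cv2.imread('pics/w7.png')
cv2.imwrite('pics/w7z.png',cv2.resize(im[150:270,200:350],None,fx=5,fy=5,interpolation=2))
s=r.sense();p0,R0=s['tcp_pos'],s['ee_rot']
for uv in [(216,184),(330,184)]:
    p=onz('wrist',uv,.016,s);print(p,R0.T@(p-p0))
E
```

```text
[ 0.5918 -0.2472  0.016 ] [ 0.0354 -0.0395  0.0551]
[ 0.5126 -0.2685  0.016 ] [0.0354 0.0425 0.0549]
```

View pics/w7z.png

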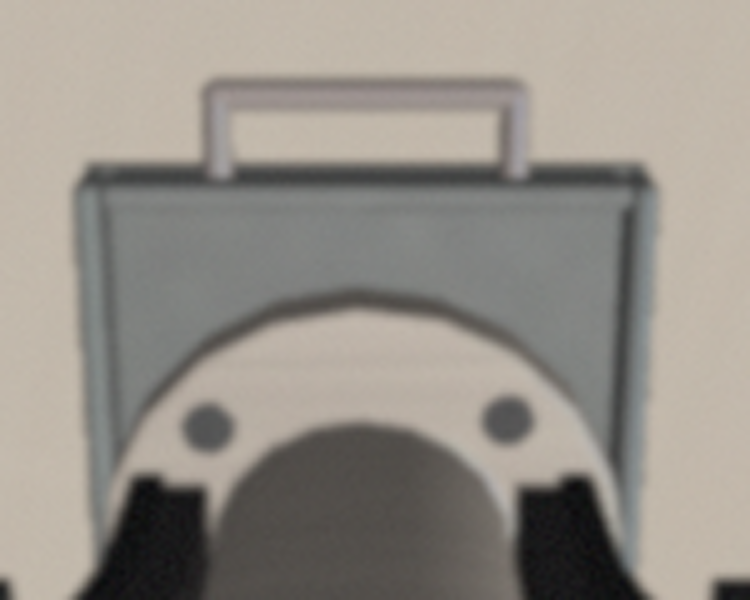

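```bash
python3 - <<'E'
from h import *
s=r.sense();p0,R0=s['tcp_pos'],s['ee_rot']
for z in (.016,.010):
  for uv in [(215,186.6),(330.6,186.6),(272,190.6)]:
    p=onz('wrist',uv,z,s);print(z,p,R0.T@(p-p0))
E
```

```text
0.016 [ 0.5921 -0.2452  0.016 ] [ 0.0335 -0.0404  0.0551]
0.016 [ 0.5116 -0.2668  0.016 ] [0.0335 0.043  0.0549]
0.016 [ 0.5516 -0.253   0.016 ] [0.0305 0.0008 0.055 ]
0.01 [ 0.5928 -0.2435  0.01  ] [ 0.032  -0.0415  0.0611]
0.01 [ 0.5101 -0.2657  0.01  ] [0.032  0.0442 0.0609]
0.01 [ 0.5512 -0.2515  0.01  ] [0.029  0.0008 0.061 ]
```

drive_tool:
  deltas:
    - {"dx": -0.003,"dy": 0,"dz": 0.005,"wx": 0,"wy": 0,"wz": 0}
    - {"dx": -0.003,"dy": 0,"dz": 0.015,"wx": 0,"wy": 0,"wz": 0}
    - {"dx": -0.003,"dy": 0,"dz": 0.023,"wx": 0,"wy": 0,"wz": 0}
    - {"dx": -0.003,"dy": 0,"dz": 0.03,"wx": 0,"wy": 0,"wz": 0}
    - {"dx": -0.003,"dy": 0,"dz": 0.034,"wx": 0,"wy": 0,"wz": 0}
    - {"dx": -0.003,"dy": 0,"dz": 0.038,"wx": 0,"wy": 0,"wz": 0}
    - {"dx": -0.003,"dy": 0,"dz": 0.04,"wx": 0,"wy": 0,"wz": 0}
    - {"dx": -0.003,"dy": 0,"dz": 0.04,"wx": 0,"wy": 0,"wz": 0}
  gripper: 0.2

```text
time_s: 10.45
tcp_pos: [0.5428, -0.2202, 0.0297]
ee_rot: [[0.259, -0.966, 0.001], [-0.966, -0.259, 0.0], [-0.0, -0.001, -1.0]]
wrist_force: [0.3, 0.1, -2.7]
gripper_width: 0.406
```

```bash
python3 - <<'E'
from h import *
s=r.sense();p0,R0=s['tcp_pos'],s['ee_rot']
print(s['time_s'],s['wrist_force'],s['gripper_width'],p0)
im=cams.capture('wrist')[:,:,::-1];cv2.imwrite('pics/w8.png',cv2.resize(im[150:270,200:350],None,fx=5,fy=5,interpolation=2))
im=cams.capture('scene')[:,:,::-1];cv2.imwrite('pics/s8.png',cv2.resize(im[270:390,270:390],None,fx=5,fy=5))
E
```

```text
10.45 [ 0.3156  0.0786 -2.6831] 0.40605968627289235 [ 0.5428 -0.2202  0.0297]
```

View pics/w8.png

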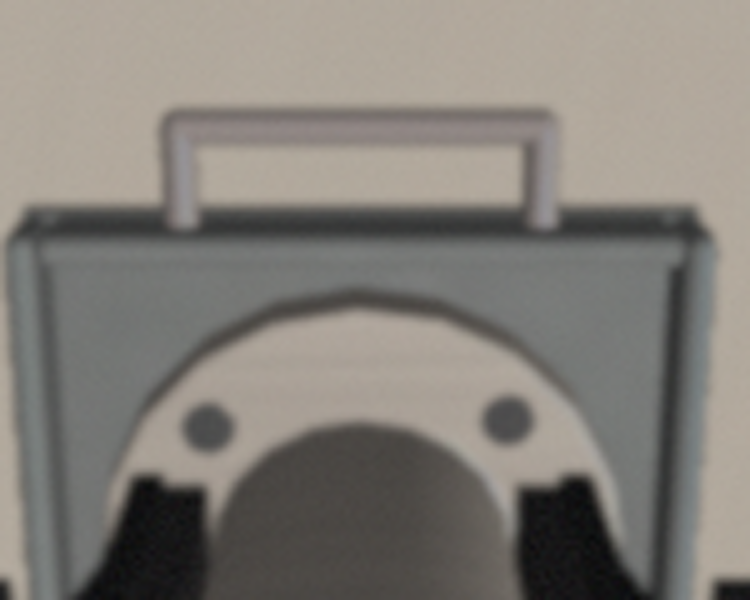

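View pics/s8.png

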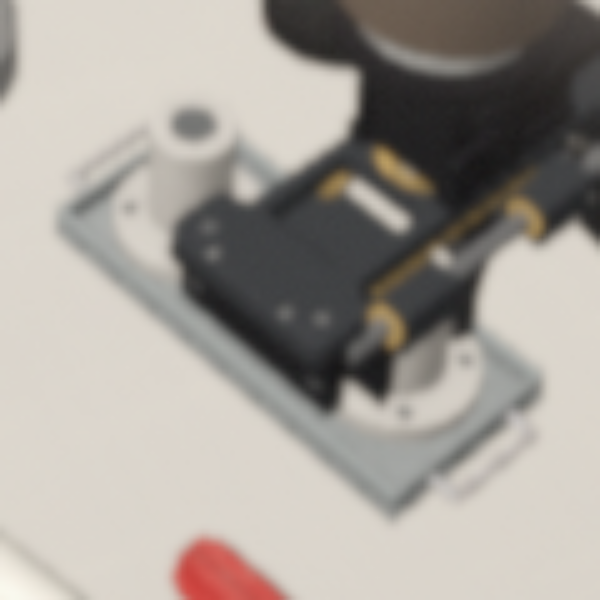

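drive_tool:
  deltas:
    - {"dx": 0,"dy": 0,"dz": 0.001,"wx": 0,"wy": 0,"wz": 0}
    - {"dx": 0,"dy": 0,"dz": 0.002,"wx": 0,"wy": 0,"wz": 0}
    - {"dx": 0,"dy": 0,"dz": 0.003,"wx": 0,"wy": 0,"wz": 0}
    - {"dx": 0,"dy": 0,"dz": 0.003,"wx": 0,"wy": 0,"wz": 0}
  gripper: 0.2

```text
time_s: 10.95
tcp_pos: [0.5427, -0.2202, 0.0269]
ee_rot: [[0.259, -0.966, 0.001], [-0.966, -0.259, 0.001], [-0.0, -0.001, -1.0]]
wrist_force: [-0.1, -0.1, -3.3]
gripper_width: 0.404
```

drive_tool:
  deltas:
    - {"dx": 0,"dy": 0,"dz": 0.001,"wx": 0,"wy": 0,"wz": 0}
    - {"dx": 0,"dy": 0,"dz": 0.0015,"wx": 0,"wy": 0,"wz": 0}
    - {"dx": 0,"dy": 0,"dz": 0.002,"wx": 0,"wy": 0,"wz": 0}
    - {"dx": 0,"dy": 0,"dz": 0.002,"wx": 0,"wy": 0,"wz": 0}
  gripper: 0.2

```text
time_s: 11.35
tcp_pos: [0.5427, -0.2202, 0.0249]
ee_rot: [[0.259, -0.966, 0.001], [-0.966, -0.259, 0.0], [-0.0, -0.001, -1.0]]
wrist_force: [0.6, 0.3, -2.6]
gripper_width: 0.402
```

drive_tool:
  deltas:
    - {"dx": 0,"dy": 0,"dz": 0.0005,"wx": 0,"wy": 0,"wz": 0}
    - {"dx": 0,"dy": 0,"dz": 0.001,"wx": 0,"wy": 0,"wz": 0}
    - {"dx": 0,"dy": 0,"dz": 0.001,"wx": 0,"wy": 0,"wz": 0}
  gripper: 0.2

```text
time_s: 11.65
tcp_pos: [0.5428, -0.2202, 0.0239]
ee_rot: [[0.259, -0.966, 0.001], [-0.966, -0.259, 0.0], [-0.0, -0.001, -1.0]]
wrist_force: [-1.0, -0.3, -2.5]
gripper_width: 0.408
```

drive_tool:
  deltas:
    - {"dx": 0,"dy": 0,"dz": 0.0005,"wx": 0,"wy": 0,"wz": 0}
    - {"dx": 0,"dy": 0,"dz": 0.001,"wx": 0,"wy": 0,"wz": 0}
    - {"dx": 0,"dy": 0,"dz": 0.001,"wx": 0,"wy": 0,"wz": 0}
  gripper: 0.2

```text
time_s: 11.95
tcp_pos: [0.5428, -0.2202, 0.0229]
ee_rot: [[0.259, -0.966, 0.001], [-0.966, -0.259, 0.0], [-0.0, -0.001, -1.0]]
wrist_force: [-0.2, -0.8, -2.9]
gripper_width: 0.403
```

drive_tool:
  deltas:
    - {"dx": 0,"dy": 0,"dz": 0.0005,"wx": 0,"wy": 0,"wz": 0}
    - {"dx": 0,"dy": 0,"dz": 0.001,"wx": 0,"wy": 0,"wz": 0}
    - {"dx": 0,"dy": 0,"dz": 0.001,"wx": 0,"wy": 0,"wz": 0}
  gripper: 0.2

```text
time_s: 12.25
tcp_pos: [0.5427, -0.2202, 0.0219]
ee_rot: [[0.259, -0.966, 0.001], [-0.966, -0.259, 0.001], [-0.0, -0.001, -1.0]]
wrist_force: [0.1, 0.5, -2.4]
gripper_width: 0.406
```

drive_tool:
  deltas:
    - {"dx": 0,"dy": 0,"dz": 0.0005,"wx": 0,"wy": 0,"wz": 0}
    - {"dx": 0,"dy": 0,"dz": 0.001,"wx": 0,"wy": 0,"wz": 0}
    - {"dx": 0,"dy": 0,"dz": 0.001,"wx": 0,"wy": 0,"wz": 0}
  gripper: 0.2

```text
time_s: 12.55
tcp_pos: [0.5428, -0.2202, 0.0209]
ee_rot: [[0.259, -0.966, 0.001], [-0.966, -0.259, 0.0], [-0.0, -0.001, -1.0]]
wrist_force: [0.2, -0.6, -3.4]
gripper_width: 0.408
```

drive_tool:
  deltas:
    - {"dx": 0,"dy": 0,"dz": 0.0005,"wx": 0,"wy": 0,"wz": 0}
    - {"dx": 0,"dy": 0,"dz": 0.001,"wx": 0,"wy": 0,"wz": 0}
    - {"dx": 0,"dy": 0,"dz": 0.001,"wx": 0,"wy": 0,"wz": 0}
  gripper: 0.2

```text
time_s: 12.85
tcp_pos: [0.5428, -0.2202, 0.0199]
ee_rot: [[0.259, -0.966, 0.001], [-0.966, -0.259, 0.0], [-0.0, -0.001, -1.0]]
wrist_force: [0.3, -0.3, -2.6]
gripper_width: 0.413
```

```bash
python3 - <<'E'
from h import *
s=r.sense();p0,R0=s['tcp_pos'],s['ee_rot']
print(s['time_s'],s['wrist_force'],s['gripper_width'],p0)
im=cams.capture('wrist')[:,:,::-1];cv2.imwrite('pics/w9.png',cv2.resize(im[150:270,200:350],None,fx=5,fy=5,interpolation=2))
im=cams.capture('scene')[:,:,::-1];cv2.imwrite('pics/s9.png',cv2.resize(im[300:380,310:390],None,fx=7,fy=7,interpolation=2))
E
```

```text
12.85 [ 0.3145 -0.2806 -2.5721] 0.41299739097641347 [ 0.5428 -0.2202  0.0199]
```

View pics/w9.png

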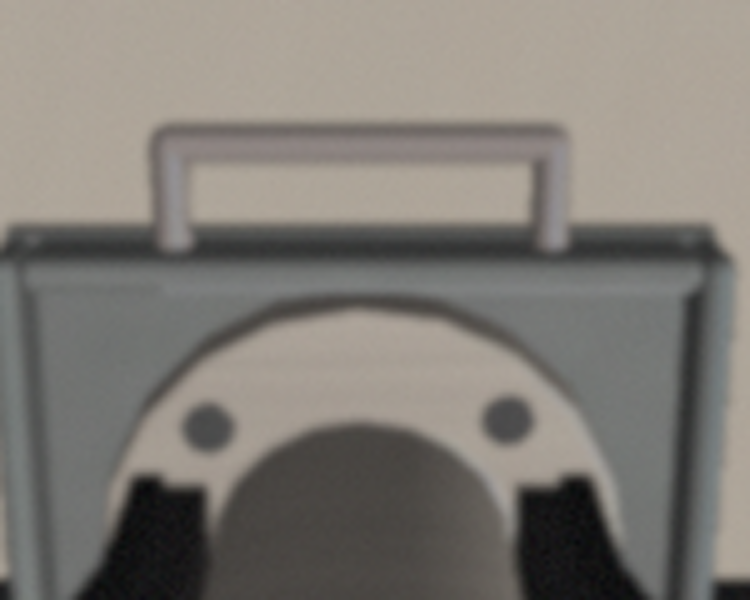

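View pics/s9.png

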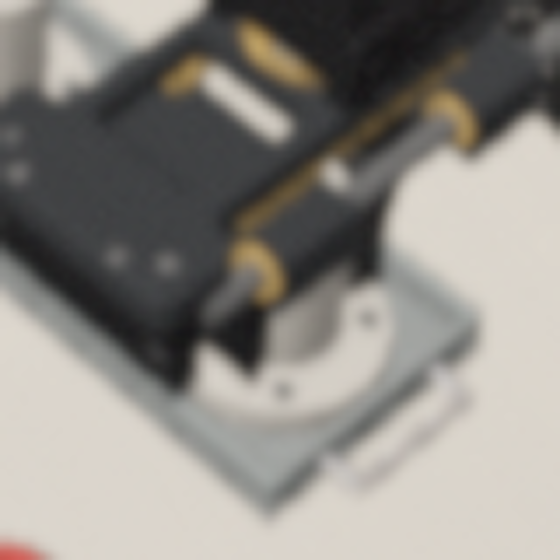

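drive_tool:
  deltas:
    - {"dx": 0,"dy": 0,"dz": 0.0005,"wx": 0,"wy": 0,"wz": 0}
    - {"dx": 0,"dy": 0,"dz": 0.001,"wx": 0,"wy": 0,"wz": 0}
    - {"dx": 0,"dy": 0,"dz": 0.001,"wx": 0,"wy": 0,"wz": 0}
  gripper: 0.2

```text
time_s: 13.25
tcp_pos: [0.543, -0.2202, 0.0196]
ee_rot: [[0.259, -0.966, 0.001], [-0.966, -0.259, 0.0], [0.0, -0.001, -1.0]]
wrist_force: [-1.1, 2.0, 2.5]
gripper_width: 0.407
```

drive_tool:
  deltas:
    - {"dx": 0,"dy": 0,"dz": 0.0005,"wx": 0,"wy": 0,"wz": 0}
    - {"dx": 0,"dy": 0,"dz": 0.001,"wx": 0,"wy": 0,"wz": 0}
    - {"dx": 0,"dy": 0,"dz": 0.001,"wx": 0,"wy": 0,"wz": 0}
  gripper: 0.2

```text
time_s: 13.55
tcp_pos: [0.543, -0.2202, 0.0196]
ee_rot: [[0.259, -0.966, 0.002], [-0.966, -0.259, 0.0], [0.0, -0.001, -1.0]]
wrist_force: [-2.7, 3.0, 8.6]
gripper_width: 0.406
```

drive_tool:
  deltas:
    - {"dx": 0,"dy": 0,"dz": -0.001,"wx": 0,"wy": 0,"wz": 0}
    - {"dx": 0,"dy": 0,"dz": -0.001,"wx": 0,"wy": 0,"wz": 0}
    - {"dx": 0,"dy": 0,"dz": -0.001,"wx": 0,"wy": 0,"wz": 0}
    - {"dx": 0,"dy": 0,"dz": -0.001,"wx": 0,"wy": 0,"wz": 0}
  gripper: 0.58

```text
time_s: 13.95
tcp_pos: [0.5429, -0.2203, 0.0187]
ee_rot: [[0.259, -0.966, 0.001], [-0.966, -0.259, 0.0], [-0.0, -0.001, -1.0]]
wrist_force: [-0.7, -0.3, -0.5]
gripper_width: 0.57
```

drive_tool:
  deltas:
    - {"dx": 0,"dy": 0,"dz": -0.005,"wx": 0,"wy": 0,"wz": 0}
    - {"dx": 0,"dy": 0,"dz": -0.012,"wx": 0,"wy": 0,"wz": 0}
    - {"dx": 0,"dy": 0,"dz": -0.022,"wx": 0,"wy": 0,"wz": 0}
    - {"dx": 0,"dy": 0,"dz": -0.035,"wx": 0,"wy": 0,"wz": 0}
    - {"dx": 0,"dy": 0,"dz": -0.05,"wx": 0,"wy": 0,"wz": 0}
    - {"dx": 0,"dy": 0,"dz": -0.07,"wx": 0,"wy": 0,"wz": 0}
    - {"dx": 0,"dy": 0,"dz": -0.09,"wx": 0,"wy": 0,"wz": 0}
    - {"dx": -0.02,"dy": 0,"dz": -0.12,"wx": 0,"wy": 0,"wz": 0}
    - {"dx": -0.05,"dy": 0,"dz": -0.15,"wx": 0,"wy": 0,"wz": 0}
    - {"dx": -0.09,"dy": 0,"dz": -0.18,"wx": 0,"wy": 0,"wz": 0}
    - {"dx": -0.13,"dy": 0,"dz": -0.2,"wx": 0,"wy": 0,"wz": 0}
    - {"dx": -0.15,"dy": 0,"dz": -0.2,"wx": 0,"wy": 0,"wz": 0}
    - {"dx": -0.15,"dy": 0,"dz": -0.2,"wx": 0,"wy": 0,"wz": 0}
  gripper: 0.58

```text
time_s: 15.25
tcp_pos: [0.5035, -0.0734, 0.2215]
ee_rot: [[0.262, -0.965, 0.005], [-0.965, -0.262, 0.001], [-0.0, -0.005, -1.0]]
wrist_force: [-0.6, 0.1, -0.0]
gripper_width: 0.58
```

```bash
python3 - <<'E'
from h import *
s=r.sense();p0,R0=s['tcp_pos'],s['ee_rot']
print(s['time_s'],s['wrist_force'],s['gripper_width'],p0,R0)
im=cams.capture('wrist')[:,:,::-1];cv2.imwrite('pics/w10.png',im)
im=cams.capture('scene')[:,:,::-1];cv2.imwrite('pics/s10.png',cv2.resize(im[260:380,250:390],None,fx=5,fy=5,interpolation=2))
E
```

```text
15.25 [-0.5913  0.1405 -0.0148] 0.5801333036908018 [ 0.5035 -0.0734  0.2215] [[ 0.262  -0.965   0.0052]
 [-0.9651 -0.262   0.0015]
 [-0.0001 -0.0055 -1.    ]]
```

View pics/w10.png

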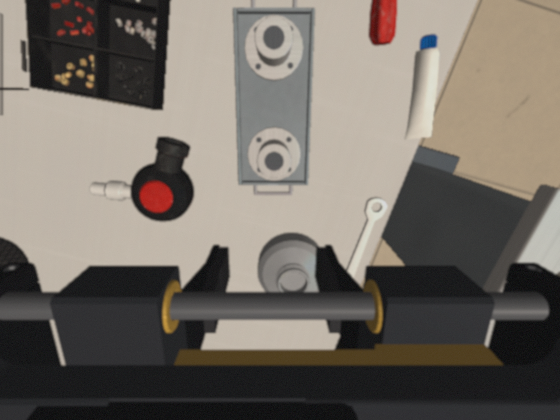

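View pics/s10.png

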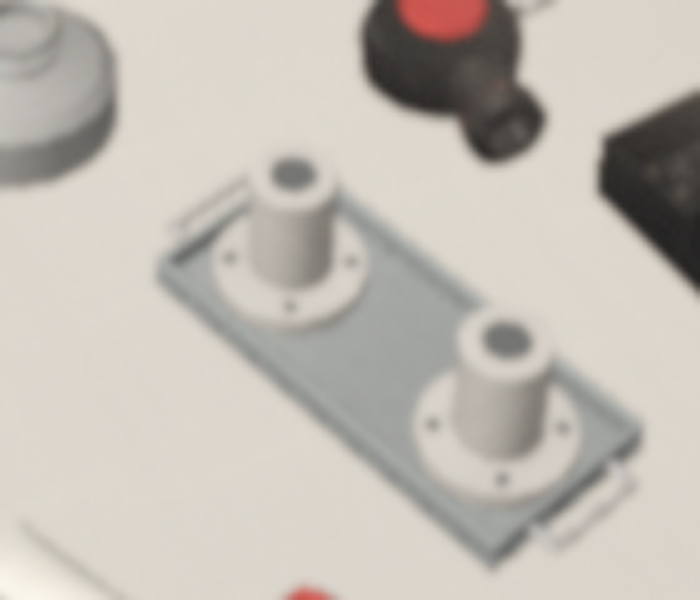

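```bash
python3 - <<'E'
from h import *
s=r.sense();p0,R0=s['tcp_pos'],s['ee_rot']
print(delta(p0,R0,[.454,.209,.24],down(-165)))
im=cv2.imread('pics/w10.png');cv2.imwrite('pics/w10z.png',cv2.resize(im[0:200,215:335],None,fx=3,fy=3,interpolation=2))
print(onz('top',(301.,238),.0), onz('top',(183,248),.06))
E
```

```text
(array([-0.2874, -0.0259, -0.02  ]), array([-0.12,  0.11, 90.05]))
[0.4506 0.0279 0.    ] [0.4222 0.3478 0.06  ]
```

View pics/w10z.png

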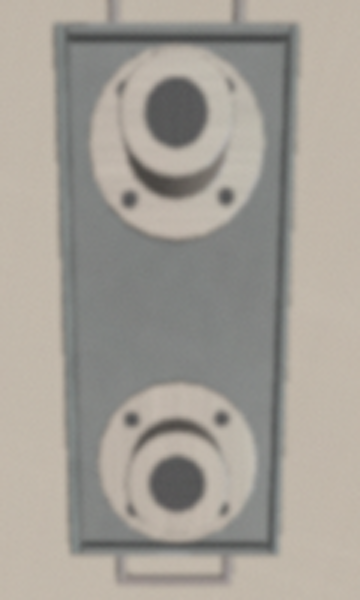

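```bash
python3 - <<'E'
from h import *
s=r.sense()
f=lambda u,v:((u+.5)/3-.5+215,(v+.5)/3-.5)
a=onz('wrist',f(176,112),.064,s);b=onz('wrist',f(177,484),.064,s);print(a,b,np.linalg.norm(a-b),(a+b)/2)
a=onz('wrist',f(177.5,143),.014,s);b=onz('wrist',f(178,462),.014,s);print(a,b,np.linalg.norm(a-b),(a+b)/2)
C=np.array([onz('wrist',f(*q),.016,s) for q in [(54,25),(299,26),(276,552),(70,551)]]);print(C,C.mean(0))
E
```

```text
[ 0.5411 -0.2207  0.064 ] [ 0.511  -0.1108  0.064 ] 0.11392553382083247 [ 0.5261 -0.1657  0.064 ]
[ 0.5405 -0.2211  0.014 ] [ 0.5107 -0.1118  0.014 ] 0.11332938383773165 [ 0.5256 -0.1664  0.014 ]
[[ 0.591  -0.245   0.016 ]
 [ 0.5095 -0.2665  0.016 ]
 [ 0.463  -0.0874  0.016 ]
 [ 0.5437 -0.0661  0.016 ]] [ 0.5268 -0.1663  0.016 ]
```

drive_tool:
  deltas:
    - {"dx": -0.02,"dy": -0.002,"dz": -0.02,"wx": 0,"wy": 0,"wz": 6}
    - {"dx": -0.045,"dy": -0.004,"dz": -0.02,"wx": 0,"wy": 0,"wz": 13}
    - {"dx": -0.07,"dy": -0.006,"dz": -0.02,"wx": 0,"wy": 0,"wz": 20}
    - {"dx": -0.095,"dy": -0.009,"dz": -0.02,"wx": 0,"wy": 0,"wz": 27}
    - {"dx": -0.12,"dy": -0.011,"dz": -0.02,"wx": 0,"wy": 0,"wz": 34}
    - {"dx": -0.145,"dy": -0.013,"dz": -0.02,"wx": 0,"wy": 0,"wz": 41}
    - {"dx": -0.17,"dy": -0.015,"dz": -0.02,"wx": 0,"wy": 0,"wz": 48}
    - {"dx": -0.195,"dy": -0.018,"dz": -0.02,"wx": 0,"wy": 0,"wz": 55}
    - {"dx": -0.22,"dy": -0.02,"dz": -0.02,"wx": 0,"wy": 0,"wz": 62}
    - {"dx": -0.24,"dy": -0.022,"dz": -0.02,"wx": 0,"wy": 0,"wz": 69}
    - {"dx": -0.26,"dy": -0.024,"dz": -0.02,"wx": 0,"wy": 0,"wz": 76}
    - {"dx": -0.277,"dy": -0.025,"dz": -0.02,"wx": 0,"wy": 0,"wz": 83}
    - {"dx": -0.287,"dy": -0.026,"dz": -0.02,"wx": 0,"wy": 0,"wz": 90}
    - {"dx": -0.287,"dy": -0.026,"dz": -0.02,"wx": 0,"wy": 0,"wz": 90}
    - {"dx": -0.287,"dy": -0.026,"dz": -0.02,"wx": 0,"wy": 0,"wz": 90}
    - {"dx": -0.287,"dy": -0.026,"dz": -0.02,"wx": 0,"wy": 0,"wz": 90}
  gripper: 1.0

```text
time_s: 16.95
tcp_pos: [0.4549, 0.2076, 0.2389]
ee_rot: [[-0.966, -0.259, 0.001], [-0.259, 0.966, -0.0], [-0.001, -0.0, -1.0]]
wrist_force: [0.4, 0.6, 0.5]
gripper_width: 0.997
```

```bash
python3 - <<'E'
from h import *
s=r.sense();p0,R0=s['tcp_pos'],s['ee_rot']
print(s['time_s'],s['wrist_force'],s['gripper_width'],p0,R0,s['joints'])
im=cams.capture('wrist')[:,:,::-1];cv2.imwrite('pics/w11.png',im)
E
```

```text
16.95 [0.4272 0.6424 0.5336] 0.9967487020452759 [0.4549 0.2076 0.2389] [[-0.9658 -0.2591  0.0008]
 [-0.2591  0.9658 -0.0001]
 [-0.0007 -0.0002 -1.    ]] [  43.1891    9.0619  -15.1781    0.0352  -65.7303 -118.1867]
```

View pics/w11.png

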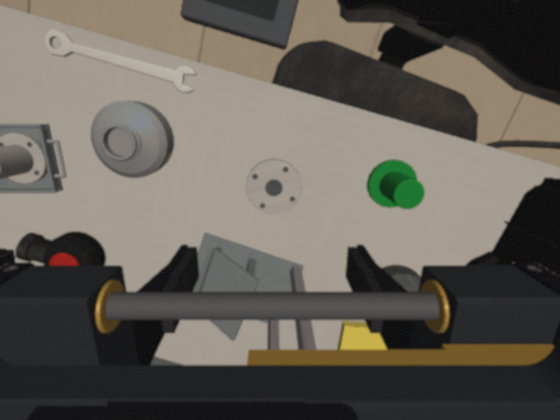

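```bash
python3 - <<'E'
from h import *
s=r.sense();p0,R0=s['tcp_pos'],s['ee_rot']
im=cv2.imread('pics/w11.png');g=cv2.cvtColor(im,6)[150:225,235:315]
m=(g<120).astype(np.uint8);n,l,st,c=cv2.connectedComponentsWithStats(m)
i=[k for k in range(1,n) if 150<st[k,4]<500];print(st[i],c[i]+[235,150])
u=c[i[0]]+[235,150] if i else (274,187.5)
for z in (.06,.054):
    p=onz('wrist',u,z,s);print(p,R0.T@(p-p0))
print(tri(ray('wrist',u,s),ray('scene',((95.5)/4-.5+200,430.5/4-.5+110)),ray('top',(222.5/4-.5+180,445.5/4-.5+125))))
cv2.imwrite('pics/w11z.png',cv2.resize(im[145:230,230:320],None,fx=6,fy=6,interpolation=2))
E
```

```text
[[ 30  29  18  17 226]] [[273.3628 187.2832]]
[0.4529 0.2074 0.06  ] [0.0021 0.0003 0.179 ]
[0.4544 0.2078 0.054 ] [0.0007 0.0003 0.185 ]
(array([0.4531, 0.2076, 0.0631]), [np.float64(0.0009353172754897735), np.float64(0.0003686758469176376), np.float64(0.0010989022835905706)])
```

View pics/w11z.png

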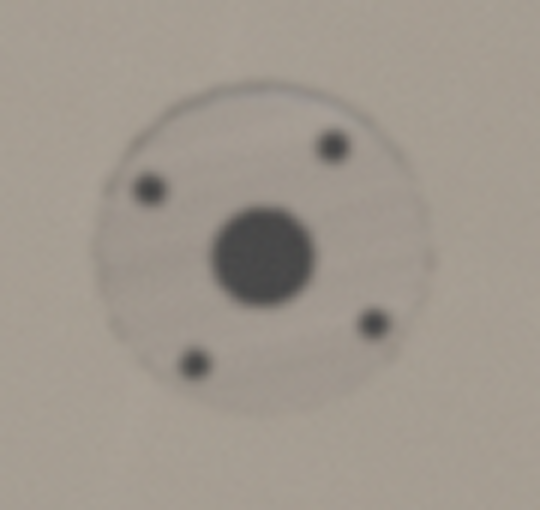

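drive_tool:
  deltas:
    - {"dx": 0.001,"dy": 0,"dz": 0.015,"wx": 0,"wy": 0,"wz": 0}
    - {"dx": 0.0015,"dy": 0,"dz": 0.04,"wx": 0,"wy": 0,"wz": 0}
    - {"dx": 0.0015,"dy": 0,"dz": 0.065,"wx": 0,"wy": 0,"wz": 0}
    - {"dx": 0.0015,"dy": 0,"dz": 0.09,"wx": 0,"wy": 0,"wz": 0}
    - {"dx": 0.0015,"dy": 0,"dz": 0.115,"wx": 0,"wy": 0,"wz": 0}
    - {"dx": 0.0015,"dy": 0,"dz": 0.135,"wx": 0,"wy": 0,"wz": 0}
    - {"dx": 0.0015,"dy": 0,"dz": 0.15,"wx": 0,"wy": 0,"wz": 0}
    - {"dx": 0.0015,"dy": 0,"dz": 0.15,"wx": 0,"wy": 0,"wz": 0}
  gripper: 1.0

```text
time_s: 17.8
tcp_pos: [0.4523, 0.2067, 0.0872]
ee_rot: [[-0.966, -0.258, -0.003], [-0.258, 0.966, -0.003], [0.003, -0.002, -1.0]]
wrist_force: [-0.9, 0.4, -0.1]
gripper_width: 1.001
```

```bash
python3 - <<'E'
from h import *
s=r.sense();p0,R0=s['tcp_pos'],s['ee_rot']
print(s['time_s'],s['wrist_force'],s['gripper_width'],p0)
im=cams.capture('wrist')[:,:,::-1];cv2.imwrite('pics/w12.png',im)
g=cv2.cvtColor(im,6)[200:270,235:315]
m=(g<110).astype(np.uint8);n,l,st,c=cv2.connectedComponentsWithStats(m)
for k in range(1,n): 
    if st[k,4]>300:
        u=c[k]+[235,200];p=onz('wrist',u,.06,s);print(st[k],u,p,R0.T@(p-p0))
E
```

```text
17.8 [-0.8817  0.4257 -0.078 ] 1.001321999170759 [0.4523 0.2067 0.0872]
[ 26  32  29  27 621] [274.8245 245.2818] [0.4527 0.2073 0.06  ] [-0.0007  0.0006  0.0272]
```

View pics/w12.png

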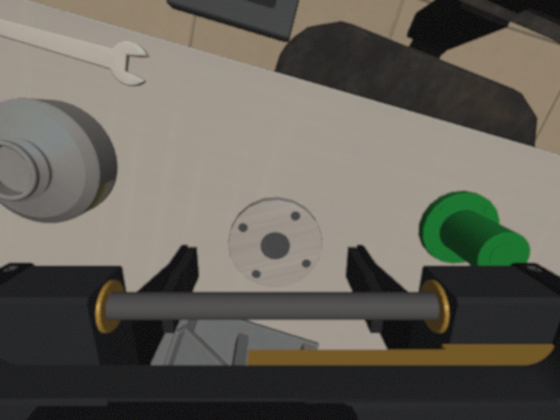

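drive_tool:
  deltas:
    - {"dx": 0,"dy": 0,"dz": 0.01,"wx": 0,"wy": 0,"wz": 0}
    - {"dx": 0,"dy": 0,"dz": 0.022,"wx": 0,"wy": 0,"wz": 0}
    - {"dx": 0,"dy": 0,"dz": 0.035,"wx": 0,"wy": 0,"wz": 0}
    - {"dx": 0,"dy": 0,"dz": 0.045,"wx": 0,"wy": 0,"wz": 0}
    - {"dx": 0,"dy": 0,"dz": 0.051,"wx": 0,"wy": 0,"wz": 0}
    - {"dx": 0,"dy": 0,"dz": 0.051,"wx": 0,"wy": 0,"wz": 0}
    - {"dx": 0,"dy": 0,"dz": 0.051,"wx": 0,"wy": 0,"wz": 0}
  gripper: 1.0

```text
time_s: 18.55
tcp_pos: [0.4537, 0.2085, 0.0384]
ee_rot: [[-0.966, -0.259, 0.002], [-0.259, 0.966, 0.001], [-0.002, 0.0, -1.0]]
wrist_force: [0.7, 0.3, 0.0]
gripper_width: 1.0
```

drive_tool:
  deltas:
    - {"dx": 0,"dy": 0,"dz": 0,"wx": 0,"wy": 0,"wz": 0}
    - {"dx": 0,"dy": 0,"dz": 0,"wx": 0,"wy": 0,"wz": 0}
    - {"dx": 0,"dy": 0,"dz": 0,"wx": 0,"wy": 0,"wz": 0}
    - {"dx": 0,"dy": 0,"dz": 0,"wx": 0,"wy": 0,"wz": 0}
    - {"dx": 0,"dy": 0,"dz": 0,"wx": 0,"wy": 0,"wz": 0}
    - {"dx": 0,"dy": 0,"dz": 0,"wx": 0,"wy": 0,"wz": 0}
  gripper: 0.5

```text
time_s: 19.15
tcp_pos: [0.4536, 0.2085, 0.0383]
ee_rot: [[-0.966, -0.259, 0.002], [-0.259, 0.966, 0.001], [-0.002, 0.0, -1.0]]
wrist_force: [0.0, 1.0, 0.9]
gripper_width: 0.726
```

drive_tool:
  deltas:
    - {"dx": 0,"dy": 0,"dz": -0.003,"wx": 0,"wy": 0,"wz": 0}
    - {"dx": 0,"dy": 0,"dz": -0.01,"wx": 0,"wy": 0,"wz": 0}
    - {"dx": 0,"dy": 0,"dz": -0.025,"wx": 0,"wy": 0,"wz": 0}
    - {"dx": 0,"dy": 0,"dz": -0.045,"wx": 0,"wy": 0,"wz": 0}
    - {"dx": 0,"dy": 0,"dz": -0.07,"wx": 0,"wy": 0,"wz": 0}
    - {"dx": 0,"dy": 0,"dz": -0.095,"wx": 0,"wy": 0,"wz": 0}
    - {"dx": 0,"dy": 0,"dz": -0.12,"wx": 0,"wy": 0,"wz": 0}
    - {"dx": 0,"dy": 0,"dz": -0.15,"wx": 0,"wy": 0,"wz": 0}
    - {"dx": 0,"dy": 0,"dz": -0.18,"wx": 0,"wy": 0,"wz": 0}
    - {"dx": 0,"dy": 0,"dz": -0.2,"wx": 0,"wy": 0,"wz": 0}
    - {"dx": 0,"dy": 0,"dz": -0.2,"wx": 0,"wy": 0,"wz": 0}
    - {"dx": 0,"dy": 0,"dz": -0.2,"wx": 0,"wy": 0,"wz": 0}
  gripper: 0.5

```text
time_s: 20.35
tcp_pos: [0.4523, 0.2078, 0.2373]
ee_rot: [[-0.966, -0.258, -0.0], [-0.258, 0.966, 0.0], [0.0, 0.001, -1.0]]
wrist_force: [-0.6, -0.3, -2.7]
gripper_width: 0.726
```

```bash
python3 - <<'E'
from h import *
s=r.sense();p0,R0=s['tcp_pos'],s['ee_rot']
print(s['time_s'],s['wrist_force'],s['gripper_width'],p0)
im=cams.capture('wrist')[:,:,::-1];cv2.imwrite('pics/w13.png',im)
print(delta(p0,R0,[.505,-.08,.235],down(-75)))
E
```

```text
20.35 [-0.6226 -0.2654 -2.7228] 0.7255985339458186 [0.4523 0.2078 0.2373]
(array([ 0.0234, -0.2916,  0.0021]), array([  0.04,   0.01, -90.04]))
```

View pics/w13.png

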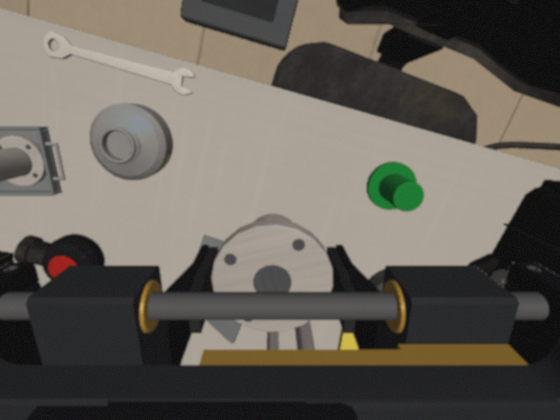

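drive_tool:
  deltas:
    - {"dx": 0,"dy": -0.015,"dz": 0,"wx": 0,"wy": 0,"wz": -4}
    - {"dx": 0.002,"dy": -0.035,"dz": 0,"wx": 0,"wy": 0,"wz": -10}
    - {"dx": 0.004,"dy": -0.058,"dz": 0,"wx": 0,"wy": 0,"wz": -17}
    - {"dx": 0.006,"dy": -0.081,"dz": 0,"wx": 0,"wy": 0,"wz": -24}
    - {"dx": 0.008,"dy": -0.104,"dz": 0,"wx": 0,"wy": 0,"wz": -31}
    - {"dx": 0.01,"dy": -0.127,"dz": 0,"wx": 0,"wy": 0,"wz": -38}
    - {"dx": 0.012,"dy": -0.15,"dz": 0,"wx": 0,"wy": 0,"wz": -45}
    - {"dx": 0.014,"dy": -0.173,"dz": 0,"wx": 0,"wy": 0,"wz": -52}
    - {"dx": 0.016,"dy": -0.196,"dz": 0,"wx": 0,"wy": 0,"wz": -59}
    - {"dx": 0.018,"dy": -0.219,"dz": 0,"wx": 0,"wy": 0,"wz": -66}
    - {"dx": 0.02,"dy": -0.242,"dz": 0,"wx": 0,"wy": 0,"wz": -73}
    - {"dx": 0.022,"dy": -0.265,"dz": 0,"wx": 0,"wy": 0,"wz": -80}
    - {"dx": 0.023,"dy": -0.282,"dz": 0,"wx": 0,"wy": 0,"wz": -86}
    - {"dx": 0.023,"dy": -0.292,"dz": 0,"wx": 0,"wy": 0,"wz": -90}
    - {"dx": 0.023,"dy": -0.292,"dz": 0,"wx": 0,"wy": 0,"wz": -90}
    - {"dx": 0.023,"dy": -0.292,"dz": 0,"wx": 0,"wy": 0,"wz": -90}
    - {"dx": 0.023,"dy": -0.292,"dz": 0,"wx": 0,"wy": 0,"wz": -90}
  gripper: 0.5

```text
time_s: 22.1
tcp_pos: [0.506, -0.0794, 0.2372]
ee_rot: [[0.258, -0.966, -0.0], [-0.966, -0.258, 0.0], [-0.001, 0.0, -1.0]]
wrist_force: [0.6, 0.9, -3.3]
gripper_width: 0.724
```

```bash
python3 - <<'E'
from h import *
s=r.sense();p0,R0=s['tcp_pos'],s['ee_rot']
print(s['time_s'],s['wrist_force'],s['gripper_width'],p0,R0)
im=cams.capture('wrist')[:,:,::-1];cv2.imwrite('pics/w14.png',im)
cv2.imwrite('pics/w14z.png',cv2.resize(im[0:200,215:335],None,fx=3,fy=3,interpolation=2))
cv2.imwrite('pics/w14h.png',cv2.resize(im[190:350,200:350],None,fx=3.7,fy=3.7,interpolation=2))
E
```

```text
22.1 [ 0.6178  0.8984 -3.2693] 0.7244524924772809 [ 0.506  -0.0794  0.2372] [[ 0.2582 -0.9661 -0.0005]
 [-0.9661 -0.2582  0.0005]
 [-0.0006  0.0003 -1.    ]]
```

View pics/w14z.png

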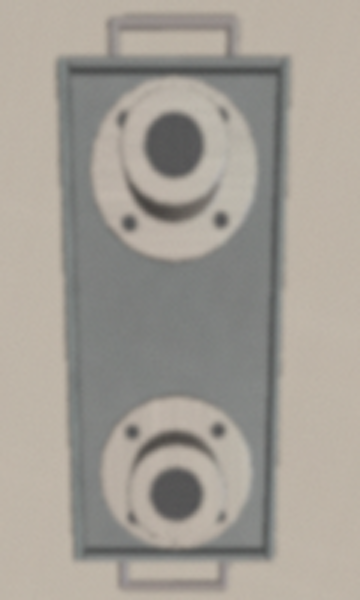

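View pics/w14h.png

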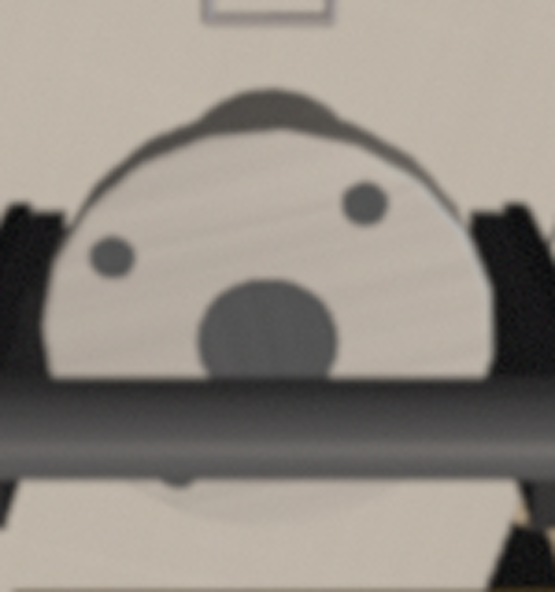

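```bash
python3 - <<'E'
from h import *
s=r.sense();p0,R0=s['tcp_pos'],s['ee_rot']
m=cams.camera_model('wrist');K=m['intrinsics'];T=m['T_tool_cam']
def tz(uv,z):
    d=T[:3,:3]@np.linalg.solve(K,[uv[0],uv[1],1.]);c=T[:3,3];return c+d*(z-c[2])/d[2]
for e in(0,-.004):
  zt=-.0217+e
  print('front',tz((272,224.6),zt)[0]-.032,'back',tz((272,331.6),zt)[0]+.032,'bore front',tz((272,265.1),zt)[0],'tip front',tz((272,213.8),zt+.06)[0]-.018,'l,r',tz((211.6,277),zt)[1],tz((333.8,277),zt)[1])
f=lambda u,v:((u+.5)/3-.5+215,(v+.5)/3-.5)
a=onz('wrist',f(174,144),.064,s);b=onz('wrist',f(176.5,494),.064,s);print(a,b,np.linalg.norm(a-b),(a+b)/2)
C=np.array([onz('wrist',f(*q),.016,s) for q in [(57,58),(290,58),(273,558),(76,558)]]);print(C.mean(0))
mid=(a+b)/2;print('mid tool',R0.T@(mid-p0))
E
```

```text
front 0.001163655323401007 back 0.0028559169302596193 bore front 0.01131564710129293 tip front 0.0004176039137876904 l,r -0.03021027837523125 0.03237288605780294
front 0.0026727453553920186 back 0.0061560908682918025 bore front 0.01345277494872775 tip front 0.0017682151497552985 l,r -0.029323013428277547 0.03146114976516944
[ 0.542  -0.2191  0.064 ] [ 0.5115 -0.1086  0.064 ] 0.1145735224464628 [ 0.5268 -0.1639  0.064 ]
[ 0.5272 -0.1643  0.016 ]
mid tool [0.0871 0.002  0.1735]
```

drive_tool:
  deltas:
    - {"dx": 0.012,"dy": 0,"dz": 0,"wx": 0,"wy": 0,"wz": 0}
    - {"dx": 0.032,"dy": 0.001,"dz": 0.01,"wx": 0,"wy": 0,"wz": 0}
    - {"dx": 0.055,"dy": 0.001,"dz": 0.025,"wx": 0,"wy": 0,"wz": 0}
    - {"dx": 0.074,"dy": 0.001,"dz": 0.045,"wx": 0,"wy": 0,"wz": 0}
    - {"dx": 0.084,"dy": 0.001,"dz": 0.065,"wx": 0,"wy": 0,"wz": 0}
    - {"dx": 0.086,"dy": 0.001,"dz": 0.085,"wx": 0,"wy": 0,"wz": 0}
    - {"dx": 0.086,"dy": 0.001,"dz": 0.105,"wx": 0,"wy": 0,"wz": 0}
    - {"dx": 0.086,"dy": 0.001,"dz": 0.115,"wx": 0,"wy": 0,"wz": 0}
    - {"dx": 0.086,"dy": 0.001,"dz": 0.115,"wx": 0,"wy": 0,"wz": 0}
    - {"dx": 0.086,"dy": 0.001,"dz": 0.115,"wx": 0,"wy": 0,"wz": 0}
    - {"dx": 0.086,"dy": 0.001,"dz": 0.115,"wx": 0,"wy": 0,"wz": 0}
  gripper: 0.5

```text
time_s: 23.25
tcp_pos: [0.5289, -0.1631, 0.1243]
ee_rot: [[0.259, -0.966, 0.004], [-0.966, -0.259, 0.0], [0.001, -0.004, -1.0]]
wrist_force: [0.5, 0.4, -2.9]
gripper_width: 0.721
```

```bash
python3 - <<'E'
from h import *
s=r.sense();p0,R0=s['tcp_pos'],s['ee_rot']
print(s['time_s'],s['wrist_force'],s['gripper_width'],p0,R0)
im=cams.capture('wrist')[:,:,::-1];cv2.imwrite('pics/w15.png',im)
im=cams.capture('scene')[:,:,::-1];cv2.imwrite('pics/s15.png',cv2.resize(im[240:380,250:400],None,fx=4,fy=4,interpolation=2))
E
```

```text
23.25 [ 0.4956  0.4189 -2.8742] 0.7210541591198398 [ 0.5289 -0.1631  0.1243] [[ 0.2592 -0.9658  0.0038]
 [-0.9658 -0.2592  0.0001]
 [ 0.0009 -0.0037 -1.    ]]
```

View pics/w15.png

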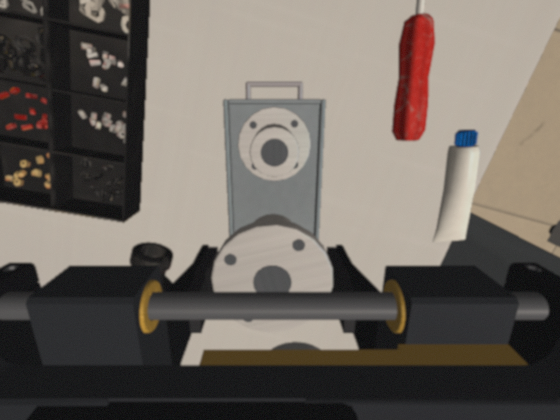

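View pics/s15.png

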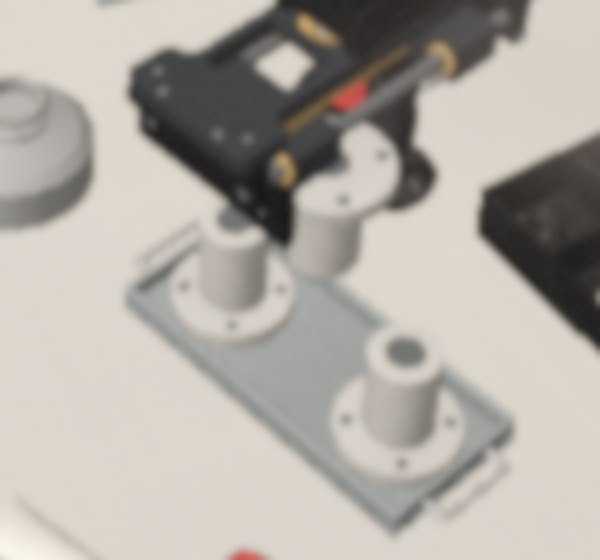

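```bash
python3 - <<'E'
from h import *
s=r.sense();p0,R0=s['tcp_pos'],s['ee_rot']
im=cv2.imread('pics/w15.png');g=cv2.cvtColor(im,6)[130:175,250:300];print(g[20,::5])
n,l,st,c=cv2.connectedComponentsWithStats((g<100).astype(np.uint8))
for k in range(1,n):
    if st[k,4]>100:
        p=onz('wrist',c[k]+[250,130],.064,s);print(st[k],c[k]+[250,130],p,R0.T@(p-p0))
mid=np.array([.5268,-.1639,.12]);print(R0.T@(mid-p0))
E
```

```text
[152 173 143  82  83  82  83  83 178 179]
[ 12  10  25  26 512] [274.     152.1309] [ 0.5416 -0.2192  0.064 ] [0.0575 0.0022 0.0602]
[0.0003 0.002  0.0041]
```

drive_tool:
  deltas:
    - {"dx": -0.001,"dy": 0.001,"dz": 0.01,"wx": 0,"wy": 0,"wz": 0}
    - {"dx": -0.001,"dy": 0.001,"dz": 0.025,"wx": 0,"wy": 0,"wz": 0}
    - {"dx": -0.001,"dy": 0.001,"dz": 0.04,"wx": 0,"wy": 0,"wz": 0}
    - {"dx": -0.001,"dy": 0.001,"dz": 0.053,"wx": 0,"wy": 0,"wz": 0}
    - {"dx": -0.001,"dy": 0.001,"dz": 0.062,"wx": 0,"wy": 0,"wz": 0}
    - {"dx": -0.001,"dy": 0.001,"dz": 0.067,"wx": 0,"wy": 0,"wz": 0}
    - {"dx": -0.001,"dy": 0.001,"dz": 0.067,"wx": 0,"wy": 0,"wz": 0}
    - {"dx": -0.001,"dy": 0.001,"dz": 0.067,"wx": 0,"wy": 0,"wz": 0}
  gripper: 0.5

```text
time_s: 24.15
tcp_pos: [0.5272, -0.1625, 0.0564]
ee_rot: [[0.259, -0.966, 0.002], [-0.966, -0.259, 0.0], [0.0, -0.002, -1.0]]
wrist_force: [0.3, -1.0, -2.1]
gripper_width: 0.726
```

```bash
python3 - <<'E'
from h import *
s=r.sense();p0,R0=s['tcp_pos'],s['ee_rot']
print(s['time_s'],s['wrist_force'],s['gripper_width'],p0,R0)
im=cams.capture('wrist')[:,:,::-1];cv2.imwrite('pics/w16.png',im)
im=cams.capture('scene')[:,:,::-1];cv2.imwrite('pics/s16.png',cv2.resize(im[240:380,250:400],None,fx=4,fy=4,interpolation=2))
E
```

```text
24.15 [ 0.3479 -0.9542 -2.1149] 0.7255627679217046 [ 0.5272 -0.1625  0.0564] [[ 0.2589 -0.9659  0.0021]
 [-0.9659 -0.2589  0.0003]
 [ 0.0003 -0.0021 -1.    ]]
```

View pics/w16.png

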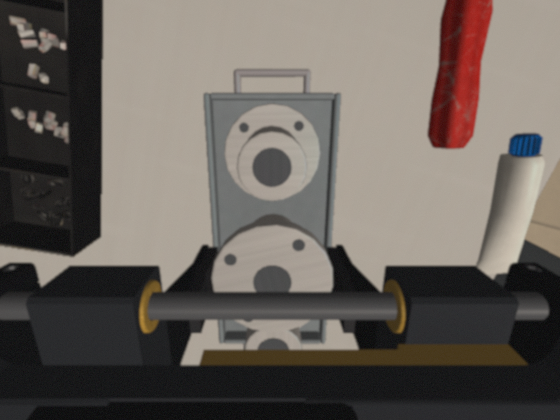

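View pics/s16.png

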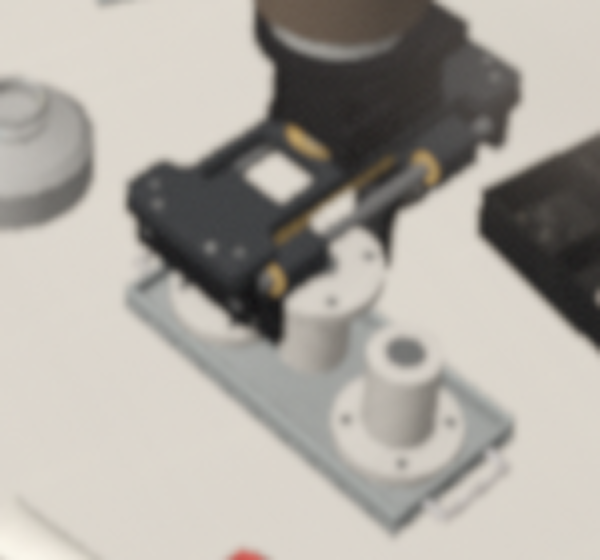

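```bash
python3 - <<'E'
from h import *
s=r.sense();p0,R0=s['tcp_pos'],s['ee_rot']
for uv in [(272,167),(273,341)]:
    p=onz('wrist',uv,.064,s);print(p,R0.T@(p-p0))
E
```

```text
[ 0.5418 -0.2193  0.064 ] [ 0.0587  0.0008 -0.0073]
[ 0.5136 -0.1165  0.064 ] [-0.0479  0.0013 -0.0073]
```

drive_tool:
  deltas:
    - {"dx": 0,"dy": 0,"dz": 0.003,"wx": 0,"wy": 0,"wz": 0}
    - {"dx": 0,"dy": 0,"dz": 0.006,"wx": 0,"wy": 0,"wz": 0}
    - {"dx": 0,"dy": 0,"dz": 0.008,"wx": 0,"wy": 0,"wz": 0}
    - {"dx": 0,"dy": 0,"dz": 0.01,"wx": 0,"wy": 0,"wz": 0}
    - {"dx": 0,"dy": 0,"dz": 0.011,"wx": 0,"wy": 0,"wz": 0}
    - {"dx": 0,"dy": 0,"dz": 0.012,"wx": 0,"wy": 0,"wz": 0}
    - {"dx": 0,"dy": 0,"dz": 0.012,"wx": 0,"wy": 0,"wz": 0}
  gripper: 0.5

```text
time_s: 24.95
tcp_pos: [0.5267, -0.1624, 0.0438]
ee_rot: [[0.259, -0.966, 0.001], [-0.966, -0.259, 0.0], [-0.0, -0.001, -1.0]]
wrist_force: [-0.2, 0.3, -2.8]
gripper_width: 0.723
```

drive_tool:
  deltas:
    - {"dx": 0,"dy": 0,"dz": 0.0005,"wx": 0,"wy": 0,"wz": 0}
    - {"dx": 0,"dy": 0,"dz": 0.001,"wx": 0,"wy": 0,"wz": 0}
    - {"dx": 0,"dy": 0,"dz": 0.001,"wx": 0,"wy": 0,"wz": 0}
  gripper: 0.5

```text
time_s: 25.25
tcp_pos: [0.5268, -0.1624, 0.043]
ee_rot: [[0.259, -0.966, 0.001], [-0.966, -0.259, 0.0], [-0.0, -0.001, -1.0]]
wrist_force: [0.3, 1.0, -2.4]
gripper_width: 0.726
```

drive_tool:
  deltas:
    - {"dx": 0,"dy": 0,"dz": 0.0005,"wx": 0,"wy": 0,"wz": 0}
    - {"dx": 0,"dy": 0,"dz": 0.001,"wx": 0,"wy": 0,"wz": 0}
    - {"dx": 0,"dy": 0,"dz": 0.001,"wx": 0,"wy": 0,"wz": 0}
  gripper: 0.5

```text
time_s: 25.55
tcp_pos: [0.5269, -0.1625, 0.0423]
ee_rot: [[0.259, -0.966, 0.001], [-0.966, -0.259, 0.0], [0.0, -0.001, -1.0]]
wrist_force: [-0.6, -0.4, 0.5]
gripper_width: 0.726
```

Contact at the predicted height (0.0423). Settle a touch more, then release.

drive_tool:
  deltas:
    - {"dx": 0,"dy": 0,"dz": 0.0005,"wx": 0,"wy": 0,"wz": 0}
    - {"dx": 0,"dy": 0,"dz": 0.0005,"wx": 0,"wy": 0,"wz": 0}
  gripper: 0.5

```text
time_s: 25.75
tcp_pos: [0.527, -0.1626, 0.0423]
ee_rot: [[0.259, -0.966, 0.002], [-0.966, -0.259, 0.0], [0.0, -0.002, -1.0]]
wrist_force: [-2.1, 1.1, 5.2]
gripper_width: 0.727
```

drive_tool:
  deltas:
    - {"dx": 0,"dy": 0,"dz": -0.0005,"wx": 0,"wy": 0,"wz": 0}
    - {"dx": 0,"dy": 0,"dz": -0.0005,"wx": 0,"wy": 0,"wz": 0}
    - {"dx": 0,"dy": 0,"dz": -0.0005,"wx": 0,"wy": 0,"wz": 0}
    - {"dx": 0,"dy": 0,"dz": -0.0005,"wx": 0,"wy": 0,"wz": 0}
    - {"dx": 0,"dy": 0,"dz": -0.0005,"wx": 0,"wy": 0,"wz": 0}
  gripper: 0.92

```text
time_s: 26.25
tcp_pos: [0.5269, -0.1623, 0.0419]
ee_rot: [[0.259, -0.966, 0.001], [-0.966, -0.259, 0.0], [-0.0, -0.001, -1.0]]
wrist_force: [0.7, -0.9, -0.1]
gripper_width: 0.918
```

drive_tool:
  deltas:
    - {"dx": 0,"dy": 0,"dz": -0.005,"wx": 0,"wy": 0,"wz": 0}
    - {"dx": 0,"dy": 0,"dz": -0.012,"wx": 0,"wy": 0,"wz": 0}
    - {"dx": 0,"dy": 0,"dz": -0.022,"wx": 0,"wy": 0,"wz": 0}
    - {"dx": 0,"dy": 0,"dz": -0.035,"wx": 0,"wy": 0,"wz": 0}
    - {"dx": 0,"dy": 0,"dz": -0.055,"wx": 0,"wy": 0,"wz": 0}
    - {"dx": 0,"dy": 0,"dz": -0.08,"wx": 0,"wy": 0,"wz": 0}
    - {"dx": 0,"dy": 0,"dz": -0.11,"wx": 0,"wy": 0,"wz": 0}
    - {"dx": -0.03,"dy": 0,"dz": -0.14,"wx": 0,"wy": 0,"wz": 0}
    - {"dx": -0.06,"dy": 0,"dz": -0.17,"wx": 0,"wy": 0,"wz": 0}
    - {"dx": -0.08,"dy": 0,"dz": -0.18,"wx": 0,"wy": 0,"wz": 0}
    - {"dx": -0.09,"dy": 0,"dz": -0.18,"wx": 0,"wy": 0,"wz": 0}
    - {"dx": -0.09,"dy": 0,"dz": -0.18,"wx": 0,"wy": 0,"wz": 0}
    - {"dx": -0.09,"dy": 0,"dz": -0.18,"wx": 0,"wy": 0,"wz": 0}
  gripper: 0.92

```text
time_s: 27.55
tcp_pos: [0.5028, -0.0758, 0.2212]
ee_rot: [[0.259, -0.966, -0.001], [-0.966, -0.259, 0.0], [-0.0, 0.0, -1.0]]
wrist_force: [0.7, -1.0, -0.4]
gripper_width: 0.921
```

```bash
python3 - <<'E'
from h import *
s=r.sense();p0,R0=s['tcp_pos'],s['ee_rot']
print(s['time_s'],s['wrist_force'],s['gripper_width'],p0,R0)
im=cams.capture('wrist')[:,:,::-1];cv2.imwrite('pics/w17.png',cv2.resize(im[0:210,200:350],None,fx=2.8,fy=2.8,interpolation=2))
im=cams.capture('scene')[:,:,::-1];cv2.imwrite('pics/s17.png',cv2.resize(im[240:380,230:390],None,fx=4,fy=4,interpolation=2));cv2.imwrite('pics/s17f.png',im)
E
```

```text
27.55 [ 0.7177 -0.9775 -0.4311] 0.920518034609389 [ 0.5028 -0.0758  0.2212] [[ 0.2587 -0.966  -0.0006]
 [-0.966  -0.2587  0.0002]
 [-0.0004  0.0005 -1.    ]]
```

View pics/w17.png

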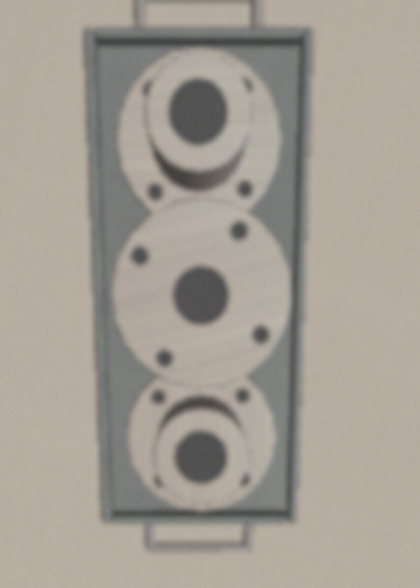

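View pics/s17.png

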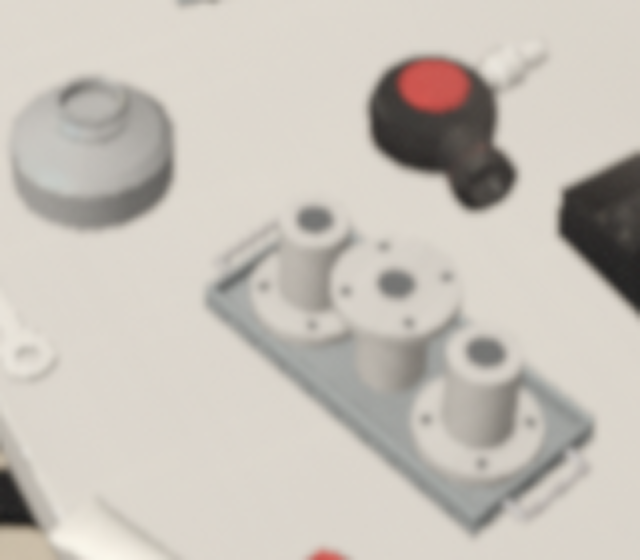

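View pics/s17f.png

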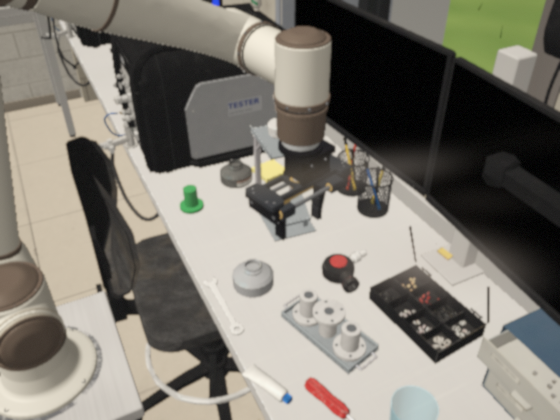

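```bash
python3 - <<'E'
from h import *
s=r.sense()
f=lambda u,v:((u+.5)/2.8-.5+200,(v+.5)/2.8-.5)
P=[onz('wrist',f(*q),.064,s) for q in [(198,111),(201,295),(201,457)]];print(np.array(P),[np.linalg.norm(P[i]-P[i+1]) for i in (0,1)])
print(ticket.finish_job())
E
```

```text
[[ 0.5416 -0.2194  0.064 ]
 [ 0.5259 -0.1641  0.064 ]
 [ 0.5113 -0.1092  0.064 ]] [np.float64(0.05748793115976734), np.float64(0.05683260491034262)]
the job is handed in; nothing more can be done
None
```

The packing job is done and handed in after about 28 s of the 61 s allowed; the hand-in gave no verdict.

- **Leaning hub:** I gripped it by the crown, drew it out along its leaning axis, and set it brim-down in the empty end of the tray. I let go only after the wrist sensor showed light contact with the floor (about 9 N).
- **Inverted hub:** I gripped it by the brim and lowered it brim-up between the other two. It touched down at the height I had predicted (about 5 N) before I released it.

**Last checks:**
- The three hubs stand upright in a row, with their centres 57.5 mm and 56.8 mm apart. That leaves about 7 mm between the middle brim and each neighbouring crown.
- The filter cartridge and the demand valve look unmoved in the last scene picture. The arm hides most of the tin and rack there, so I could not re-check them at the end. The tin was still in its place in the last clear picture, after the leaning hub was drawn out.
- No measured wrist force came near the limits.

**Disagreements:**
- The wrist camera showed the tray about 2–3% smaller than its stated size.
- The leaning hub met the tray floor about 4 mm lower than I had estimated from the images, so I lowered it in small steps until it touched.

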